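# Walk a rack post end over end to the measuring fence

## Task

Walk the white slotted steel rack post end over end along the bench to the measuring fence: raise the end farther from the stop and lay it over towards the stop, then do the same with the other end. One end must stay on the bench all the time, and the post is lowered, never let fall or carried. Then push the post sideways until the bolt heads at both its ends touch the fence and lengthwise up against the end stop, leave it lying there untouched, and do not disturb the other things.

Things in the scene. Friction and masses are not known exactly. Their poses are not given: they have to be found in the camera images.
- post: Loose white slotted steel rack post with grey end caps, 176 mm long (x) x 30 wide (y) x 46 high (z) as it lies, 0.35 to 0.65 kg; origin at its centre. Four round bolt heads: see end_a. Starts lying z up, x within 0.25 rad of the fence's x, end A (+x) away from the stop. Can stand on either end. Each turn end over end advances it by 222 mm (length plus height); after two turns some 25 to 60 mm remain to the stop.
- end_a (a point): Middle of the post's end face at its +x end (end A, the end farther from the stop at the start), 88 mm from the post's centre. Axes as the post's. On both side faces, half-way up and 28 mm from each end, a domed bolt head 16 mm across stands 4 mm proud (38 mm over both heads): pinched on the two heads of one end, the post swivels freely between the fingers.
- end_b (a point): Middle of the post's end face at its -x end (end B), 88 mm from the post's centre, the end nearer the stop at the start. Axes as the post's.
- fence: Fixed L-shaped aluminium fence, 25 mm high. Origin: inside corner at bench level. x runs along the fence face away from the stop, y out of the face to the post's side. Fence bar reaches to x = 165 mm, stop bar to y = 60 mm. At the end the post's middle line lies at y = 19 mm (bolt heads touch the fence), end B at x = 0. The post's centre starts at x 557 to 592, y 75 to 100 mm.
- offcut: Bystander: shorter piece of the same tube without end caps, 110 x 46 x 30 mm, lying beyond the fence line (post's lane is on the other side). Origin at its centre.
- wrench: Bystander: steel wrench 160 mm long, lying flat behind the fence.
- carton: Bystander: small cardboard carton 110 x 80 x 50 mm. Origin under its centre.
Mind the look-alikes: they are no part of the job. Leave any blue or yellow look-alike of the post alone.

How it is judged:
On the way, in this order (a step that is already met when the one before it is completed fails the run):
1. the post stands on end B, end A up (angle between post's own x axis and vertical below 0.3 rad and height (world z) of end_b below 0.02 m), for 0.05 s.
2. the post lies turned over, end A now nearer the stop (height (world z) of each of end_a, end_b below 0.03 m and angle between post's own z axis and vertical above 2.99 rad and x of end_a in the frame of fence below 0.4 m), for 0.1 s.
3. the post stands on end A, end B up (angle between post's own x axis and vertical above 2.84 rad and height (world z) of end_a below 0.02 m), for 0.05 s.
4. the post lies right way up again, end B nearest the stop (height (world z) of each of end_a, end_b below 0.03 m and angle between post's own z axis and vertical below 0.15 rad and x of end_b in the frame of fence below 0.12 m), for 0.1 s.
At the end, for the whole second after the job is handed in: The post lies at rest on the bench, right way up after two turns, end B within 4 mm of the stop face, its bolt heads within 5 mm of the fence face at end A and at end B (height (world z) of each of end_a, end_b below 0.03 m and angle between post's own z axis and vertical below 0.06 rad and x of end_b in the frame of fence between -0.004 and 0.004 m and y of end_a in the frame of fence between 0.015 and 0.024 m and y of end_b in the frame of fence between 0.015 and 0.024 m and x of end_a in the frame of fence above 0.15 m and linear speed of post below 0.01 m/s); the robot touches nothing.
It fails at once if both ends of the post off the bench (lower end lifted more than about 12 mm): it is carried (height (world z) of each of end_a, end_b above 0.035 m).
It fails at once if the post falls over (turns faster than 6 rad/s) (angular speed of post above 6 rad/s).
It fails at once if a bystander is moved by more than 40 mm (distance of any of offcut, wrench, carton from where it was at the start of the episode above 0.04 m).
It also fails if it takes over 72 s, if anything falls off the work surface, if the arm or the gripper's body presses on something with over 40 N, if the wrist force passes 120 N, or if a joint passes its speed limit or range.

## Robot

A 6-joint arm with a two-finger parallel gripper is mounted at the origin on the work surface. World frame = base frame: x ahead of the robot, y to its left, z up, the work surface at z = 0. Lengths are in m, angles in rad, forces in N, time in s.
With the tool pointing down it reaches from about 0.325 to 0.9 m from the base axis. Payload 6.1 kg.
Tool frame: the origin (TCP) lies midway between the tips of the shut fingers; the grasp point (between the pads) lies 19 mm behind it; z points along the fingers, y is the direction in which the jaws open and shut (so a half turn about z gives the same grasp; the last joint's range is limited). The gripper opens to 87 mm and grips with 3 to 60 N. Pads are 19 mm wide; open, the fingers measure 117 mm over their backs; the gripper's body (75 mm by 190 mm) begins 51 mm behind the grasp point.
Start: joints at [1.048, 0.22, 1.526, -0, 1.395, -0.126], TCP at [0.242, 0.576, 0.223] pointing down, gripper open.
Joint ranges: [-2.98, 2.98], [-0.91, 2.08], [0.09, 2.57], [-1.24, 4.39], [0.2, 2.65], [-2.68, 2.68]. Speed limits (rad/s): [2.57, 2.57, 3.01, 3.14, 3.14, 3.14].

## Interface

Orientations are given as a unit quaternion [x, y, z, w].
In Python, from plant import bot gives the robot as it stands.
- The arm moves only by the tool send_rows, never from a script. Its argument "steps" is one flat list of numbers, 4 for each row, row after row: the shift along the world's x, y, z each as a share of 40 mm, from -1 to 1, then the turn about the world's z as a share of 0.12 rad, from -1 to 1. A call has 1 to 12 rows; each row shifts and turns the commanded pose from where the row before left it; what a row does not reach is not made up. A row lasts 1/12 s, in which the tool goes at most 41.7 mm and 7.16 degrees, less where a joint would pass 70% of its speed; a pose out of reach is approached as far as the arm can. A call with a number of a shift or a turn outside -1 to 1 is refused whole. A call with a gripper value outside its range is refused whole. "jaw" is the opening, from 0 (shut) to 1 (fully open), set as the call begins (left out, the last holds). The fingers move at their own pace and stop on an object; the grip force is fixed at half the most. Time passes only in rows, so rows that do not move let the fingers close. It gives the time, the measured TCP pose, the force and the opening at its end, in the units of the state.
- bot.read_state(): the state, without advancing time (a new reading comes with each control period).
- bot.get_image(name): name is "side" or "top"; returns the picture (420x560x3 uint8, red, green, blue); there is no depth.
- bot.camera_info(name): a dict with "fx", "fy", "cx", "cy" (pixels), "k1" (the pictures are not rectified: a ray, as slopes to the right and down, at radius r is drawn at 1 + k1 r^2 times it, then the intrinsics apply), "world_to_cam" (4x4, takes a point from world to camera coordinates). Camera axes: x right, y down, z forward; pixel columns grow to the right and rows downward; lengths in m; the calibration is good to about 2 mm. A picture is of the moment at which its call begins. camera_info takes no time and is no camera call.
- bot.hand_in(): hands the job in, once; it reports no verdict.
The state is a dict: "clock": time; "joint_positions": joint angles; "dq": joint speeds; "effort": joint torques, N m; "eef_pos": TCP position; "eef_rot": TCP orientation; "contact_force": force on the tool from outside, world axes, zero at the start; "ft_torque": the same for the moment, N m; "grip_width": finger opening in m.
Only numpy, scipy, OpenCV 4.12 (cv2) and the standard library are available. Lean on these libraries where they do the work, as an engineer would, in place of code of your own. Each camera call takes 0.05 s, during which the arm holds its last target.

## Working session

There is one attempt and no reset: what is moved stays moved. The work goes in short steps, Python scripts to look and compute and a tool call to move; the robot and the scene stay as the last step left them, time stands still between calls to the robot, and variables do not carry over. Pictures are saved under pics/ and viewed, and the job is handed in when it is done.

Besides the shell and the picture viewer there is one more tool, called as name(argument=value, ...), one argument or row to a line, values as JSON. send_rows: Moves the arm, as the interface text tells. Shift numbers are shares of 40 mm and turn numbers shares of 0.12 rad, none past 1 either way. Its arguments: {"type":"object","properties":{"steps":{"type":"array"},"jaw":{"type":"number"}},"required":["steps"]}

```bash
ls; mkdir -p pics; python3 - <<'E'
from plant import bot
import cv2
s=bot.read_state(); print(s)
for n in("side","top"):
    cv2.imwrite(f"pics/{n}0.png",bot.get_image(n)[:,:,::-1]); print(n,bot.camera_info(n))
E
```

```text
pics
{'clock': 0.0, 'joint_positions': array([ 1.04790988e+00,  2.21226415e-01,  1.52760512e+00, -1.84680429e-05,
        1.39466867e+00, -1.26102314e-01]), 'dq': array([-0.00219791,  0.00069536, -0.00116682, -0.00064151, -0.0018554 ,
        0.00050998]), 'effort': array([-1.34519800e-03, -4.94637930e+01, -3.87366629e+01,  6.98969839e-02,
        5.75215893e-02, -1.01306439e-04]), 'eef_pos': array([0.24123822, 0.57590683, 0.22144023]), 'eef_rot': array([ 1.97091507e-01,  9.80384633e-01, -9.06895027e-04, -2.95475617e-04]), 'contact_force': array([-0.42897382, -0.56258433, -0.0590227 ]), 'ft_torque': array([-0.02196703, -0.01807698,  0.01132696]), 'grip_width': 0.08689390712794014}
side {'fx': 457.7023325718173, 'fy': 457.7023325718173, 'cx': 277.9388474103232, 'cy': 213.8586339149375, 'k1': -0.13488579396491904, 'world_to_cam': array([[ 0.97473603, -0.22332949,  0.00368855, -0.48047167],
       [-0.161816  , -0.71744706, -0.67755833,  0.13578412],
       [ 0.15396509,  0.65984365, -0.73545979,  1.23135511],
       [ 0.        ,  0.        ,  0.        ,  1.        ]])}
top {'fx': 484.645464178065, 'fy': 484.645464178065, 'cx': 281.523945458494, 'cy': 208.26959273357465, 'k1': 0.037672367771561424, 'world_to_cam': array([[-0.01937047, -0.99939523, -0.02887837,  0.03013158],
       [-0.98319458,  0.02428483, -0.18093829,  0.4964443 ],
       [ 0.18153017,  0.0248882 , -0.98307038,  1.418861  ],
       [ 0.        ,  0.        ,  0.        ,  1.        ]])}
```

View pics/side0.png

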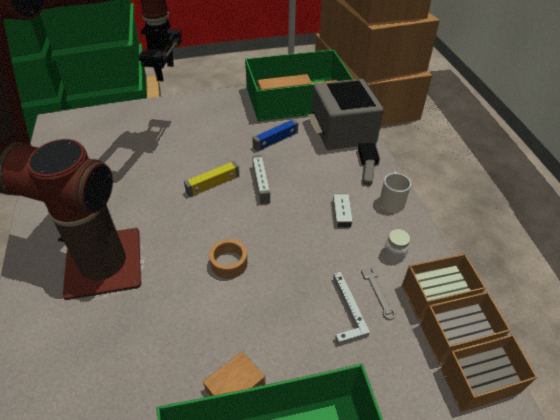

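View pics/top0.png

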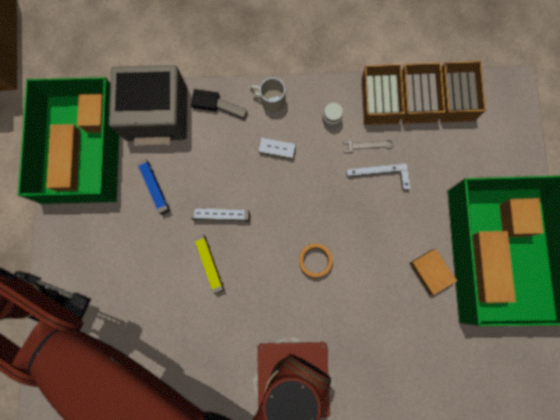

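```bash
cat > h.py <<'E'
import numpy as np,cv2
from plant import bot
def K(n):
    c=bot.camera_info(n);return c,np.array([[c['fx'],0,c['cx']],[0,c['fy'],c['cy']],[0,0,1.]]),np.array([c['k1'],0,0,0,0.])
def ray(n,uv):
    c,k,d=K(n);T=c['world_to_cam']
    p=cv2.undistortPoints(np.array(uv,float).reshape(-1,1,2),k,d).reshape(-1,2)
    R=T[:3,:3];o=-R.T@T[:3,3]
    return o,np.c_[p,np.ones(len(p))]@R
def cast(n,uv,z):
    o,D=ray(n,uv);return o+D*((z-o[2])/D[:,2])[:,None]
def proj(n,P):
    c,k,d=K(n);T=c['world_to_cam']
    return cv2.projectPoints(np.array(P,float).reshape(-1,1,3),cv2.Rodrigues(T[:3,:3])[0],T[:3,3],k,d)[0].reshape(-1,2)
def save(n,f,roi=None,s=1):
    im=bot.get_image(n)[:,:,::-1].copy()
    cv2.imwrite(f"pics/raw_{f}",im)
    if roi: x0,y0,x1,y1=roi; im=cv2.resize(im[y0:y1,x0:x1],None,fx=s,fy=s,interpolation=cv2.INTER_CUBIC)
    cv2.imwrite("pics/"+f,im); return im
def white(im,thr=150):
    h=cv2.cvtColor(im,cv2.COLOR_BGR2HSV); return ((h[...,2]>thr)&(h[...,1]<60)).astype(np.uint8)
E
python3 - <<'E'
import cv2
t=cv2.imread('pics/top0.png');s=cv2.imread('pics/side0.png')
a=cv2.resize(t[190:240,180:260],None,fx=8,fy=8,interpolation=2)
b=cv2.resize(t[150:200,335:415],None,fx=8,fy=8,interpolation=2)
c=cv2.resize(s[145:210,240:290],None,fx=6,fy=6,interpolation=2)
d=cv2.resize(s[260:350,320:400],None,fx=6,fy=6,interpolation=2)
cv2.imwrite('pics/a.png',cv2.vconcat([a,b])[:800,:640]);cv2.imwrite('pics/c.png',c);cv2.imwrite('pics/d.png',d)
for n in'ab':pass
cv2.imwrite('pics/ab.png',cv2.resize(cv2.vconcat([a,b]),None,fx=.75,fy=.75))
E
```

```text
(no output)
```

View pics/ab.png

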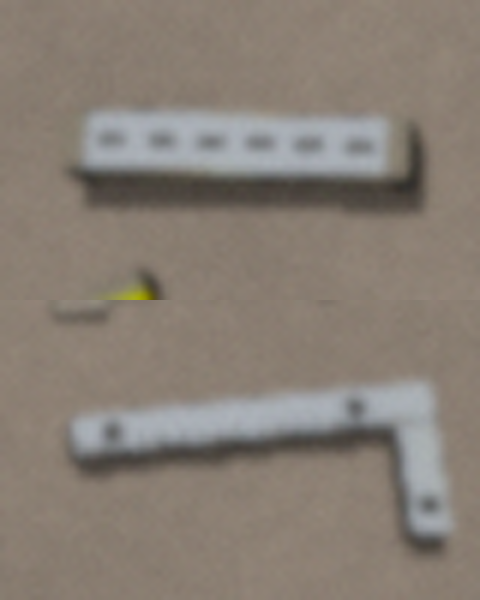

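View pics/c.png

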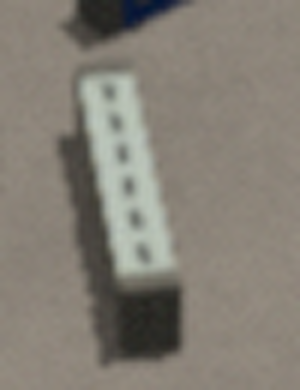

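View pics/d.png

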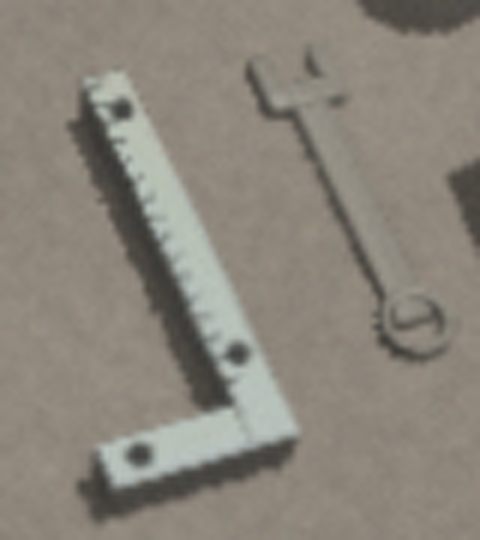

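```bash
cat > m0.py <<'E'
from h import *
def slots(n,f,roi,thr=150):
    im=cv2.imread(f);x0,y0,x1,y1=roi
    g=cv2.resize(im[y0:y1,x0:x1],None,fx=8,fy=8,interpolation=2)
    m=white(g,thr);cs,_=cv2.findContours(m,cv2.RETR_CCOMP,cv2.CHAIN_APPROX_NONE)
    c=max(cs,key=cv2.contourArea);r=cv2.minAreaRect(c)
    back=lambda p:(np.array(p)+.5)/8-.5+[x0,y0]
    return back(r[0]),back(cv2.boxPoints(r)),r
if __name__=="__main__":
    for n,f,roi in(("top","pics/top0.png",(185,200,260,228)),("side","pics/side0.png",(245,145,285,210))):
        c,b,r=slots(n,f,roi);print(n,c,r,'\n',cast(n,[c],.046).round(4),'\n',cast(n,b,.046).round(4))
    F={}
    for n,f,roi in(("top","pics/top0.png",(340,158,415,195)),("side","pics/side0.png",(325,268,375,346))):
        c,b,r=slots(n,f,roi);print(n,c,r)
    # hand-picked corners z=.025: inner corner, fence end inner, stop end inner
    t=cast("top",[(335+396/6,150+125/6),(335+80/6,150+158/6),(335+410/6,150+236/6)],.025)
    s=cast("side",[(320+235/6,260+405/6),(320+85/6,260+82/6),(320+98/6,260+458/6)],.025)
    print(t.round(4));print(s.round(4))
E
python3 m0.py
```

```text
top [218.92433929 213.03982925] ((274.89471435546875, 107.81863403320312), (403.7711486816406, 79.04217529296875), 0.8243427872657776) 
 [[0.4869 0.2089 0.046 ]] 
 [[0.4748 0.2855 0.046 ]
 [0.5052 0.2855 0.046 ]
 [0.4991 0.1321 0.046 ]
 [0.4688 0.1327 0.046 ]]
side [260.97904587 173.40397453] ((131.33236694335938, 230.73179626464844), (272.66046142578125, 82.55823516845703), 78.61853790283203) 
 [[0.4872 0.21   0.046 ]] 
 [[0.4756 0.289  0.046 ]
 [0.5092 0.2917 0.046 ]
 [0.4979 0.1365 0.046 ]
 [0.4668 0.1346 0.046 ]]
top [378.98615646 168.8476696 ] ((315.3892517089844, 90.28135681152344), (506.018798828125, 155.606689453125), 8.638738632202148)
side [340.68804932 307.33755875] ((129.00439453125, 318.2004699707031), (550.2555541992188, 261.4552001953125), 64.40093231201172)
[[ 0.6089 -0.3505  0.025 ]
 [ 0.596  -0.1885  0.025 ]
 [ 0.5505 -0.3539  0.025 ]]
[[ 0.6113 -0.3496  0.025 ]
 [ 0.5999 -0.186   0.025 ]
 [ 0.5511 -0.3592  0.025 ]]
```

send_rows(
  jaw=0.7,
  steps=[0.52, -0.64, -0.2, -0.85, 0.52, -0.64, -0.2, -0.85, 0.52, -0.64, -0.2, -0.85, 0.52, -0.64, -0.2, -0.85, 0.52, -0.64, -0.2, -0.85, 0.52, -0.64, -0.2, -0.85, 0.52, -0.64, -0.2, -0.85, 0.52, -0.64, -0.2, -0.85, 0.52, -0.64, -0.2, -0.85, 0.52, -0.64, -0.2, -0.85, 0.52, -0.64, -0.2, -0.85, 0.52, -0.64, -0.2, -0.85],
)

```text
clock: 1.1
eef_pos: [0.4916, 0.2677, 0.1258]
eef_rot: [0.726, 0.687, -0.0, -0.0]
contact_force: [1.8, -0.6, -0.2]
grip_width: 0.0608
```

send_rows(
  steps=[-0.04, 0.04, -0.5, 0.05, 0, 0, -0.5, 0, 0, 0, -0.5, 0, 0, 0, 0, 0],
)

```text
clock: 1.43
eef_pos: [0.4862, 0.2691, 0.0618]
eef_rot: [0.723, 0.691, -0.004, -0.002]
contact_force: [-1.6, -0.7, -0.5]
grip_width: 0.0607
```

```bash
python3 - <<'E'
from h import *
save("side","s1.png",(200,90,330,220),6);print(bot.read_state()['eef_pos'])
E
```

```text
[0.48719196 0.26972995 0.06388083]
```

View pics/s1.png

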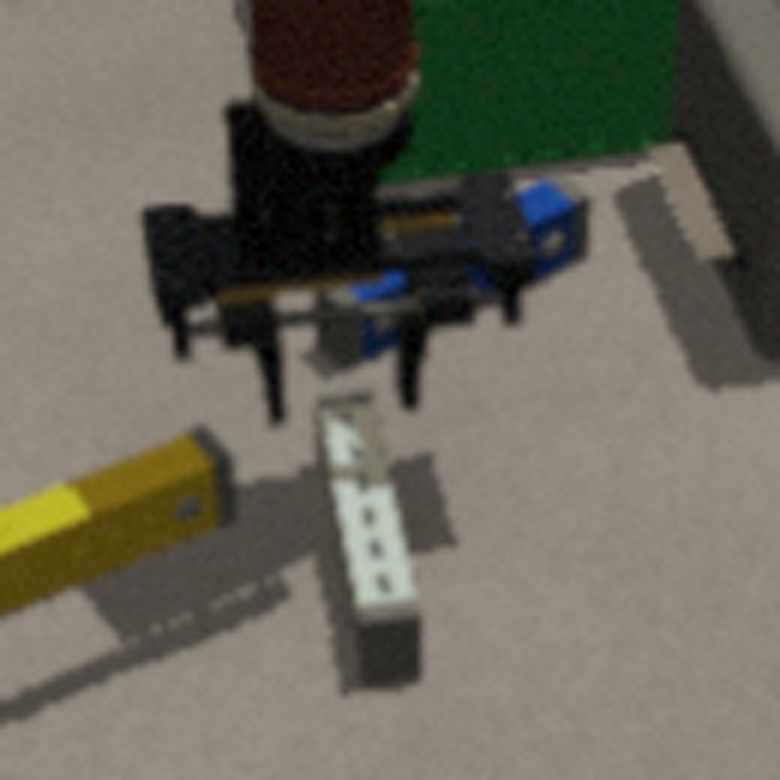

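```bash
python3 - <<'E'
from h import *
print(cast("side",[(200+195/6,90+432/6),(200+225/6,90+470/6),(200+180/6,90+350/6)],.046).round(3))
print(cast("side",[(200+180/6,90+350/6),(200+510/6,90+320/6)],.11).round(3), proj("side",[bot.read_state()['eef_pos']]))
E
```

```text
[[0.41  0.283 0.046]
 [0.42  0.249 0.046]
 [0.412 0.352 0.046]]
[[0.405 0.273 0.11 ]
 [0.574 0.26  0.11 ]] [[257.10251428 156.72528774]]
```

send_rows(
  jaw=0.6,
  steps=[0.07, 0, -0.35, 0, 0, 0, -0.35, 0, 0, 0, -0.25, 0, 0, 0, 0, 0],
)

```text
clock: 1.82
eef_pos: [0.4911, 0.2706, 0.0273]
eef_rot: [0.722, 0.692, -0.001, -0.001]
contact_force: [-0.5, 0.3, -0.4]
grip_width: 0.0525
```

```bash
python3 - <<'E'
from h import *
save("side","s2.png",(200,90,330,220),6);s=bot.read_state();print(s['eef_pos'],s['contact_force'])
E
```

```text
[0.49167064 0.27078875 0.0282539 ] [ 0.93758446 -0.03991336  0.11695098]
```

View pics/s2.png

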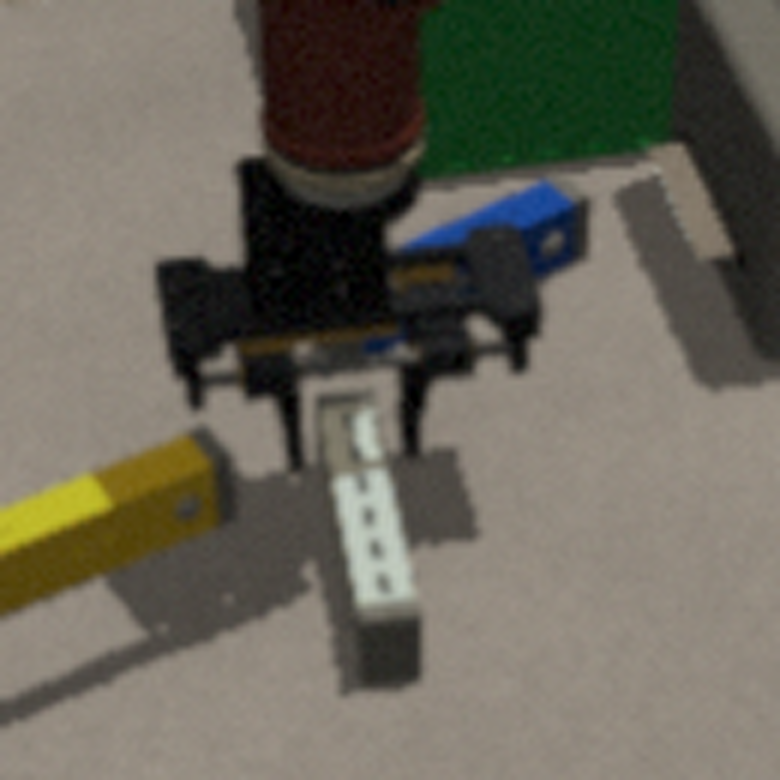

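```bash
python3 - <<'E'
from h import *
for n,uvs in(("side",[(200+195/6,90+405/6),(200+518/6,90+370/6),(200+297/6,90+470/6),(200+410/6,90+455/6)]),):
    o,D=ray(n,uvs);a=np.array([.9986,-.05]);nn=np.array([-a[1],a[0]]);p=np.array([.4915,.2707])
    for d in D:
        t=((p-o[:2])@nn)/(d[:2]@nn);print((o+t*d).round(4))
E
```

```text
[0.4101 0.2748 0.0711]
[0.5809 0.2662 0.0703]
[0.4614 0.2722 0.018 ]
[0.5227 0.2691 0.0194]
```

send_rows(
  steps=[-0.04, -0.03, -0.25, 0, 0, 0, -0.25, 0, 0, 0, 0, 0],
)

```text
clock: 2.12
eef_pos: [0.4894, 0.2691, 0.0068]
eef_rot: [0.722, 0.691, -0.001, -0.001]
contact_force: [-0.3, 0.0, -0.0]
grip_width: 0.052
```

send_rows(
  jaw=0,
  steps=[0, 0, 0, 0, 0, 0, 0, 0, 0, 0, 0, 0, 0, 0, 0, 0, 0, 0, 0, 0],
)

```text
clock: 2.53
eef_pos: [0.491, 0.2698, 0.0089]
eef_rot: [0.723, 0.691, 0.0, 0.0]
contact_force: [0.0, -0.1, 1.0]
grip_width: 0.036
```

```bash
cat > arc.py <<'E'
import numpy as np
def rows(kind,n,u):
    t=np.linspace(0,np.pi/2,n+1);c,s=np.cos(t),np.sin(t)
    if kind==1: h,z=148*c-23*s,148*s+23*c
    else: h,z=23*c-148*s,148*c+23*s
    u=np.array(u)/np.hypot(*u)
    P=np.c_[np.outer(h,u),z]; return np.diff(P,axis=0)/40,P
if __name__=="__main__":
    for k,u in((1,(.048,1)),(2,(-.0744,.997))):
        print(rows(k,18,u)[0].round(2).tolist())
E
python3 arc.py
```

```text
[[-0.0, -0.06, 0.32], [-0.0, -0.09, 0.31], [-0.01, -0.12, 0.3], [-0.01, -0.14, 0.29], [-0.01, -0.17, 0.28], [-0.01, -0.19, 0.26], [-0.01, -0.22, 0.25], [-0.01, -0.24, 0.23], [-0.01, -0.25, 0.2], [-0.01, -0.27, 0.18], [-0.01, -0.29, 0.16], [-0.01, -0.3, 0.13], [-0.01, -0.31, 0.1], [-0.02, -0.32, 0.08], [-0.02, -0.32, 0.05], [-0.02, -0.33, 0.02], [-0.02, -0.33, -0.01], [-0.02, -0.32, -0.04]]
[[0.02, -0.32, 0.04], [0.02, -0.33, 0.01], [0.02, -0.33, -0.02], [0.02, -0.32, -0.05], [0.02, -0.32, -0.08], [0.02, -0.31, -0.1], [0.02, -0.3, -0.13], [0.02, -0.29, -0.16], [0.02, -0.27, -0.18], [0.02, -0.25, -0.2], [0.02, -0.24, -0.23], [0.02, -0.22, -0.25], [0.01, -0.19, -0.26], [0.01, -0.17, -0.28], [0.01, -0.14, -0.29], [0.01, -0.12, -0.3], [0.01, -0.09, -0.31], [0.0, -0.06, -0.32]]
```

send_rows(
  steps=[0, -0.06, 0.32, 0, 0, -0.09, 0.31, 0, -0.01, -0.12, 0.3, 0, -0.01, -0.14, 0.29, 0, -0.01, -0.17, 0.28, 0, -0.01, -0.19, 0.26, 0, -0.01, -0.22, 0.25, 0, -0.01, -0.24, 0.23, 0, 0, 0, 0, 0],
)

```text
clock: 3.28
eef_pos: [0.4897, 0.219, 0.1006]
eef_rot: [0.723, 0.691, 0.001, 0.001]
contact_force: [1.0, 0.6, -3.0]
grip_width: 0.0358
```

```bash
python3 - <<'E'
from h import *
save("side","s3.png",(200,90,330,220),6);s=bot.read_state();print(s['eef_pos'],s['contact_force'],s['grip_width'])
E
```

```text
[0.48947804 0.2198416  0.0997573 ] [ 1.32929714  2.83195739 -1.33546817] 0.03597697487417163
```

View pics/s3.png

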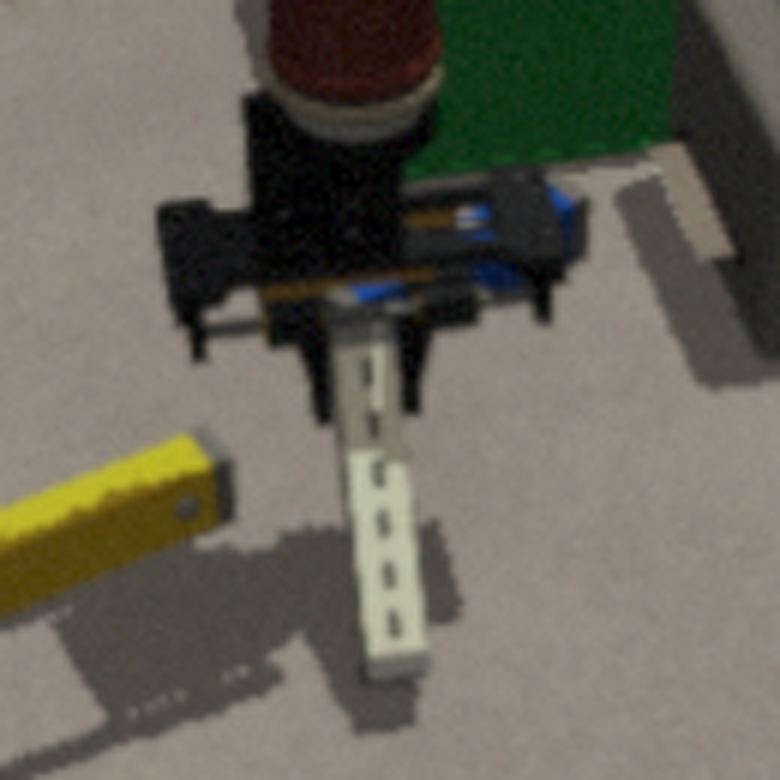

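send_rows(
  steps=[-0.01, -0.25, 0.2, 0, -0.01, -0.27, 0.18, 0.1, -0.01, -0.29, 0.16, 0.1, -0.01, -0.3, 0.13, 0.1, -0.01, -0.31, 0.1, 0.1, -0.02, -0.32, 0.08, 0.1, 0, 0, 0, 0],
)

```text
clock: 3.92
eef_pos: [0.486, 0.1494, 0.1331]
eef_rot: [0.702, 0.712, 0.0, 0.001]
contact_force: [-0.4, 1.3, 1.3]
grip_width: 0.0358
```

send_rows(
  steps=[0, -0.32, 0.05, 0.1, 0, -0.33, 0.02, 0.1, 0, -0.33, -0.01, 0.1, 0, -0.32, -0.04, 0.1, 0, 0, 0, 0.1, 0, 0, 0, 0.1],
)

```text
clock: 4.42
eef_pos: [0.4872, 0.0984, 0.1346]
eef_rot: [0.676, 0.737, 0.001, 0.001]
contact_force: [-1.4, -0.7, 6.9]
grip_width: 0.0359
```

```bash
python3 - <<'E'
from h import *
save("side","s4.png",(200,90,330,220),6);save("top","t4.png",(180,150,310,250),6);s=bot.read_state();print(s['eef_pos'],s['contact_force'],s['grip_width'],s['eef_rot'])
E
```

```text
[0.4871452  0.0988503  0.13461896] [-1.40084551 -0.73374916  7.82802292] 0.03632463734109082 [0.67549198 0.73736539 0.00109776 0.00128551]
```

View pics/s4.png

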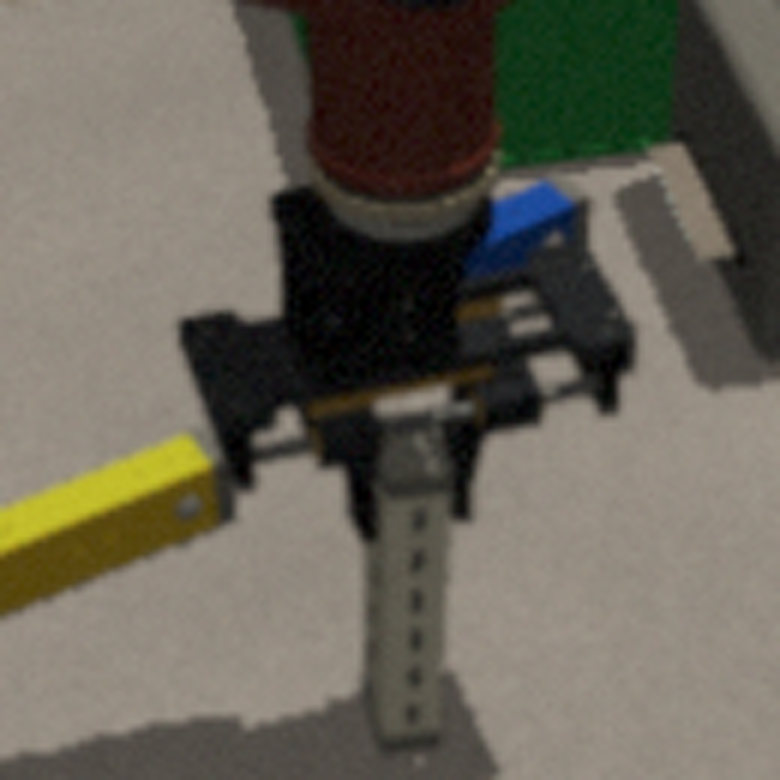

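View pics/t4.png

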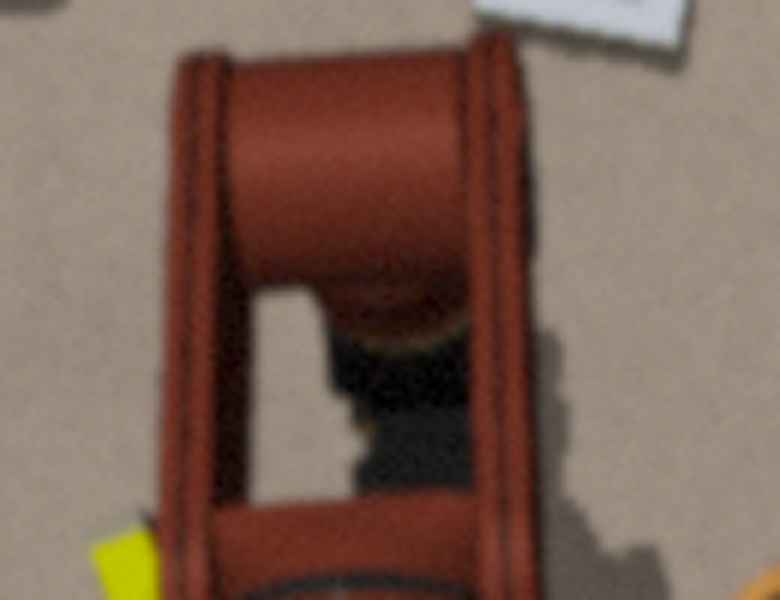

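send_rows(
  steps=[0.02, -0.32, 0.06, -0.1, 0.02, -0.33, 0.02, 0, 0.02, -0.33, -0.02, 0, 0.02, -0.32, -0.05, 0, 0.02, -0.32, -0.08, 0, 0.02, -0.31, -0.1, 0, 0.02, -0.3, -0.13, 0, 0.02, -0.29, -0.16, 0, 0, 0, 0, 0],
)

```text
clock: 5.27
eef_pos: [0.4996, -0.0068, 0.1219]
eef_rot: [0.68, 0.733, 0.003, 0.009]
contact_force: [1.5, -10.4, 29.1]
grip_width: 0.0355
```

```bash
python3 - <<'E'
from h import *
save("side","s5.png",(220,110,350,240),6);s=bot.read_state();print(s['eef_pos'],s['contact_force'],s['grip_width'],s['eef_rot'])
E
```

```text
[ 0.49956806 -0.00616847  0.12208854] [ 1.27650013 -9.78943625 27.15689022] 0.03526302986282325 [0.68030104 0.73287842 0.00289214 0.00844633]
```

View pics/s5.png

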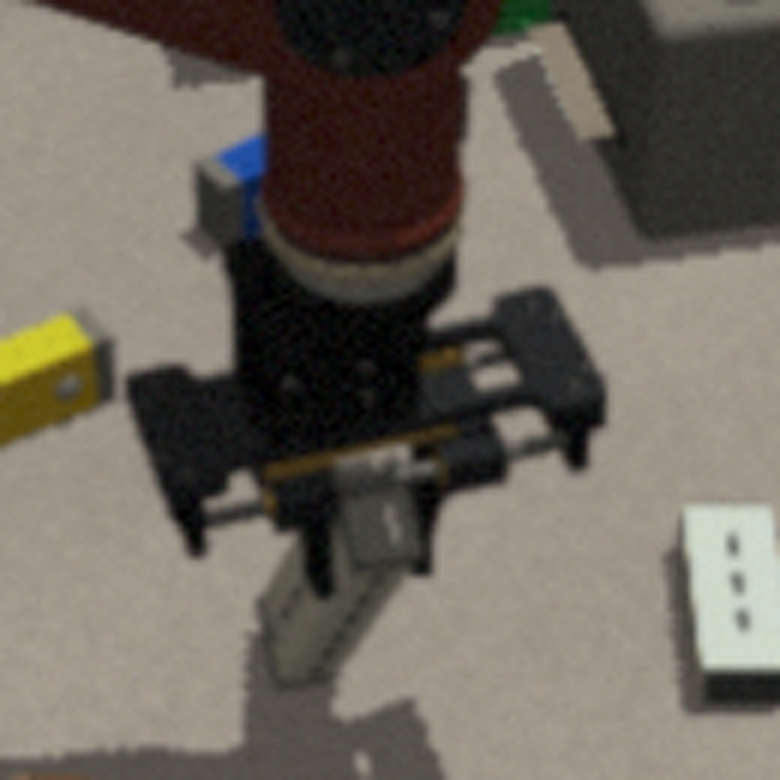

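```bash
python3 - <<'E'
from h import *
im=cv2.imread('pics/raw_s5.png');cv2.imwrite('pics/s5z.png',cv2.resize(im[180:235,255:305],None,fx=12,fy=12,interpolation=2))
print(cast("side",[(220+275/6,110+685/6),(220+325/6,110+685/6),(220+260/6,110+605/6)],0).round(3),proj("side",[[.5,-.006,.136]]))
save("top","t5.png",(220,150,350,250),6)
E
```

```text
[[0.466 0.042 0.   ]
 [0.49  0.037 0.   ]
 [0.47  0.096 0.   ]] [[281.25925786 201.33119329]]
```

View pics/s5z.png

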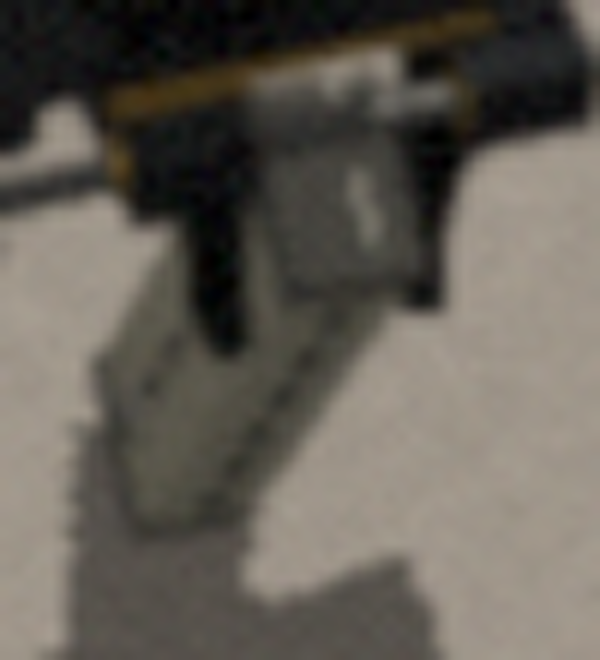

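View pics/t5.png

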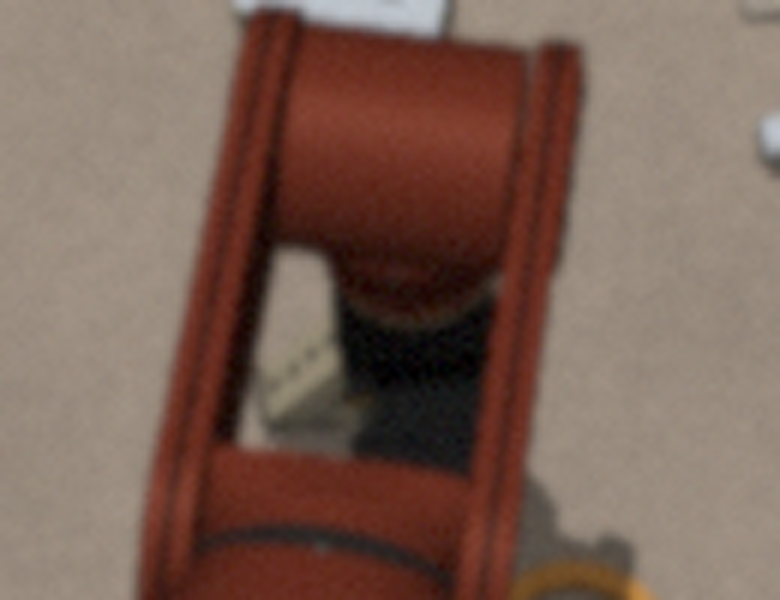

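```bash
python3 - <<'E'
from h import *
print(cast("side",[(200+372/6,90+735/6),(200+440/6,90+742/6)],0).round(3))
print(cast("side",[(200+385/6,90+490/6),(200+450/6,90+482/6)],.176).round(3))
print(cast("top",[(220+262/6,150+400/6),(220+335/6,150+345/6),(220+270/6,150+430/6)],0).round(3))
im=cv2.imread('pics/raw_t5.png');cv2.imwrite('pics/t5z.png',cv2.resize(im[190:235,250:300],None,fx=14,fy=13,interpolation=2))
E
```

```text
[[0.465 0.09  0.   ]
 [0.497 0.078 0.   ]]
[[0.471 0.074 0.176]
 [0.501 0.073 0.176]]
[[0.48  0.076 0.   ]
 [0.508 0.038 0.   ]
 [0.464 0.072 0.   ]]
```

View pics/t5z.png

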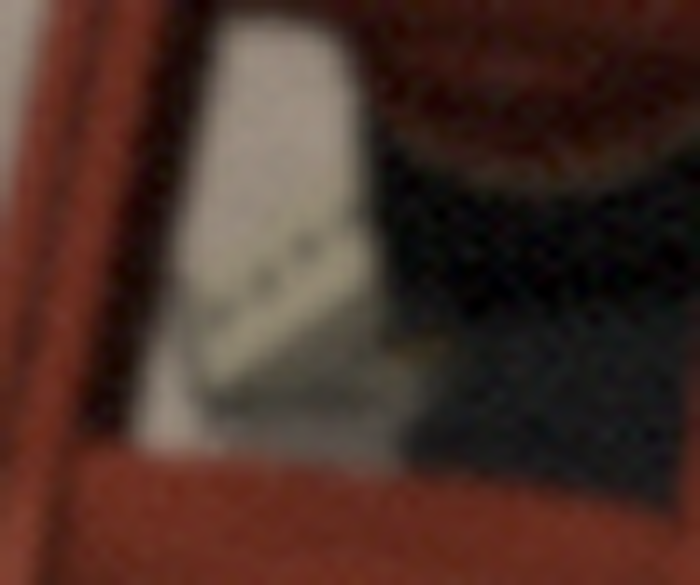

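```bash
python3 - <<'E'
import numpy as np
t=np.radians(np.linspace(28,90,13));c,s=np.cos(t),np.sin(t)
P=np.c_[23*c-148*s,148*c+23*s];print((np.diff(P,axis=0)/40).round(2).tolist(),P[0],P[-1])
E
```

```text
[[-0.31, -0.13], [-0.3, -0.15], [-0.29, -0.18], [-0.27, -0.2], [-0.25, -0.23], [-0.23, -0.25], [-0.2, -0.27], [-0.18, -0.29], [-0.15, -0.3], [-0.13, -0.31], [-0.1, -0.32], [-0.07, -0.33]] [-49.17399666 141.47408969] [-148.   23.]
```

send_rows(
  steps=[-0.05, -0.1, 0.1, 0, -0.05, 0, 0, 0],
)

```text
clock: 5.53
eef_pos: [0.4918, -0.0076, 0.1223]
eef_rot: [0.68, 0.733, 0.002, 0.004]
contact_force: [2.0, -4.8, 14.4]
grip_width: 0.036
```

send_rows(
  steps=[-0.01, -0.31, 0, 0, -0.01, -0.3, -0.12, 0, -0.01, -0.29, -0.18, 0, -0.01, -0.27, -0.2, 0, 0, 0, 0, 0],
)

```text
clock: 5.95
eef_pos: [0.4865, -0.0556, 0.0976]
eef_rot: [0.68, 0.733, -0.001, 0.001]
contact_force: [0.8, -3.6, 2.9]
grip_width: 0.0353
```

```bash
python3 - <<'E'
from h import *
save("side","s6.png",(230,120,360,250),6);s=bot.read_state();print(s['eef_pos'],s['contact_force'],s['grip_width'],s['eef_rot'])
E
```

```text
[ 0.48628423 -0.05469622  0.09768061] [-0.02514583 -3.46994976  3.02642224] 0.03550903143722393 [ 6.80468616e-01  7.32776868e-01 -6.42499303e-04  3.35063455e-04]
```

View pics/s6.png

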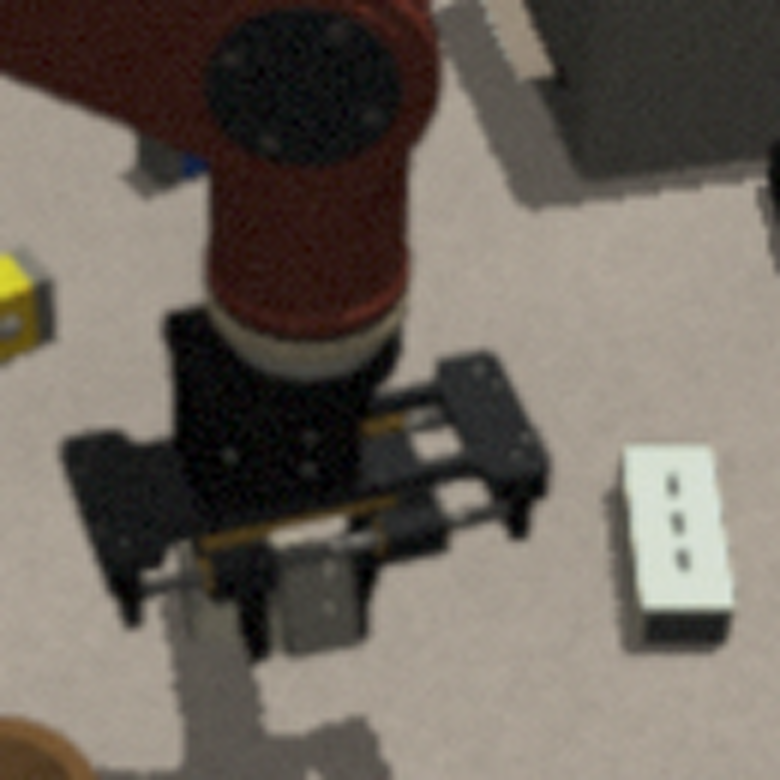

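```bash
python3 - <<'E'
from h import *
print(cast("side",[(230+185/6,120+630/6),(230+240/6,120+640/6),(230+178/6,120+560/6)],0.0).round(3))
save("top","t6.png",(230,170,330,245),7)
import numpy as np
t=np.radians(np.linspace(51,90,9));c,s=np.cos(t),np.sin(t)
P=np.c_[23*c-148*s,148*c+23*s];print((np.diff(P,axis=0)/40).round(2).tolist(),P[0],P[-1])
E
```

```text
[[0.452 0.042 0.   ]
 [0.476 0.03  0.   ]
 [0.457 0.088 0.   ]]
[[-0.23, -0.22], [-0.21, -0.24], [-0.19, -0.26], [-0.16, -0.27], [-0.14, -0.29], [-0.11, -0.3], [-0.09, -0.31], [-0.06, -0.31]] [-100.5432333   111.01377499] [-148.   23.]
```

View pics/t6.png

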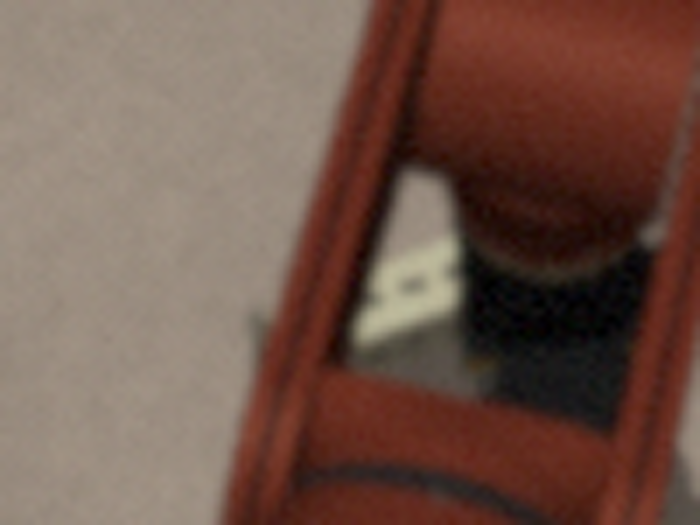

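send_rows(
  steps=[-0.03, -0.23, -0.21, 0, -0.03, -0.21, -0.24, 0, -0.03, -0.19, -0.26, 0, -0.03, -0.16, -0.27, 0, -0.03, -0.14, -0.28, 0, -0.03, -0.11, -0.29, 0, 0, 0, 0, 0],
)

```text
clock: 6.63
eef_pos: [0.4762, -0.0941, 0.0329]
eef_rot: [0.68, 0.733, -0.001, -0.003]
contact_force: [0.1, -0.8, -2.1]
grip_width: 0.0358
```

```bash
python3 - <<'E'
from h import *
save("side","s7.png",(230,130,360,260),6);s=bot.read_state();print(s['eef_pos'],s['contact_force'],s['grip_width'],s['eef_rot'])
E
```

```text
[ 0.4768264  -0.09372631  0.03404069] [-0.93772245  0.49806576 -2.24386833] 0.03564228315260354 [ 0.68007087  0.73314128 -0.00081167 -0.00261095]
```

View pics/s7.png

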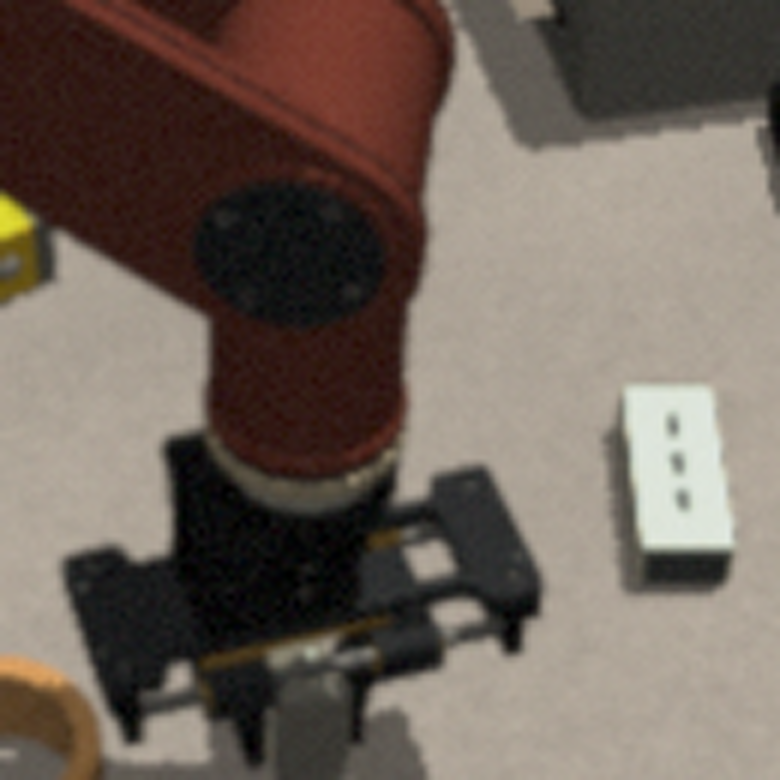

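send_rows(
  steps=[-0.01, -0.07, -0.2, 0, 0, -0.04, -0.2, 0, 0, -0.02, -0.15, 0, 0, 0, -0.06, 0, 0, 0, 0, 0],
)

```text
clock: 7.1
eef_pos: [0.4783, -0.0993, 0.0114]
eef_rot: [0.68, 0.733, -0.0, -0.001]
contact_force: [-0.1, -0.7, -2.4]
grip_width: 0.0353
```

```bash
python3 - <<'E'
from h import *
save("side","s8.png",(230,130,360,260),6);s=bot.read_state();print(s['eef_pos'],s['contact_force'],s['grip_width'],s['eef_rot'])
E
```

```text
[ 0.4784846  -0.09930592  0.01180569] [-0.77310032  0.25146706 -2.69274074] 0.035551902306478964 [ 6.79713066e-01  7.33477993e-01 -8.89859616e-05 -4.18114953e-04]
```

View pics/s8.png

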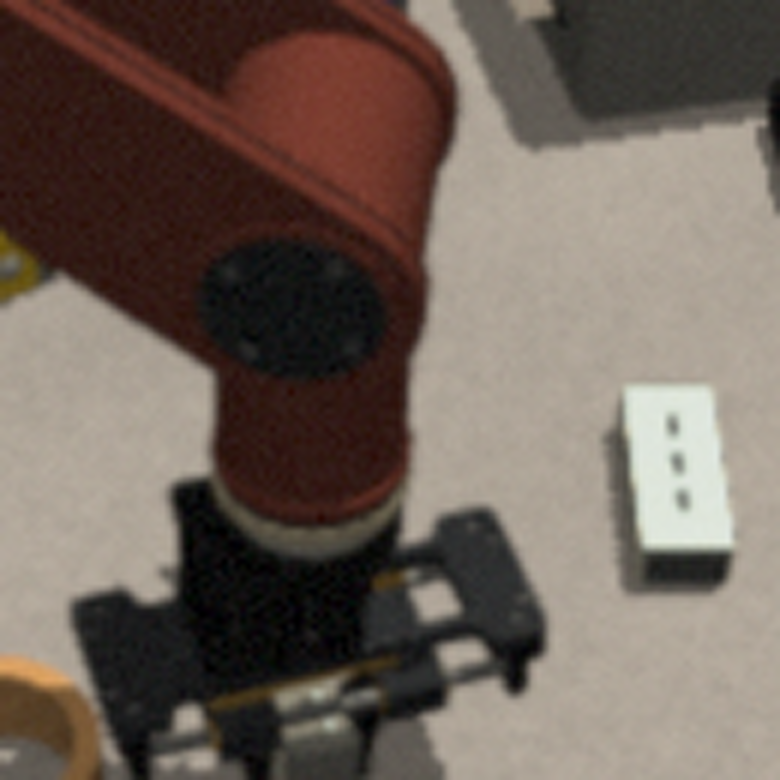

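send_rows(
  steps=[0, 0, -0.06, 0, 0, 0, -0.05, 0, 0, 0, 0, 0],
)

```text
clock: 7.4
eef_pos: [0.4788, -0.0996, 0.0076]
eef_rot: [0.68, 0.733, 0.0, 0.0]
contact_force: [-0.2, -2.4, -2.2]
grip_width: 0.0352
```

send_rows(
  steps=[0, 0, -0.04, 0, 0, 0, 0, 0, 0, 0, 0, 0],
)

```text
clock: 7.65
eef_pos: [0.4788, -0.0996, 0.0062]
eef_rot: [0.68, 0.733, 0.0, 0.0]
contact_force: [0.1, -2.3, -2.0]
grip_width: 0.0353
```

send_rows(
  steps=[0, 0, -0.05, 0, 0, 0, 0, 0, 0, 0, 0, 0],
)

```text
clock: 7.9
eef_pos: [0.4787, -0.0995, 0.004]
eef_rot: [0.68, 0.733, -0.0, -0.0]
contact_force: [0.8, -1.2, -2.4]
grip_width: 0.0354
```

```bash
python3 - <<'E'
from h import *
im=bot.get_image("side")[:,:,::-1];cv2.imwrite("pics/s9.png",cv2.resize(im[180:290,230:330],None,fx=7,fy=5.4,interpolation=2));s=bot.read_state();print(s['eef_pos'],s['contact_force'],s['ft_torque'])
E
```

```text
[ 0.47873744 -0.09955756  0.00411128] [ 0.31264955 -2.15860216 -2.30284863] [-0.23342942  0.00205933 -0.02061387]
```

View pics/s9.png

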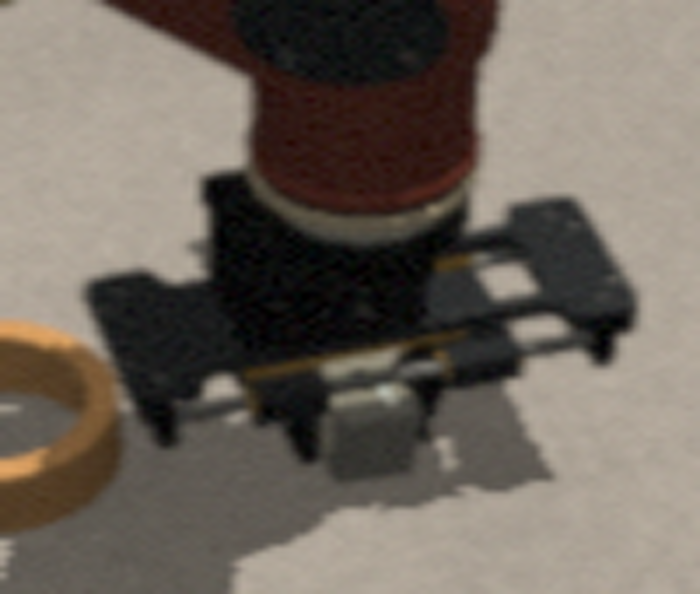

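```bash
python3 - <<'E'
from h import *
for z in(0,.005,.01):print(cast("side",[(230+330/7,180+478/5.4),(230+410/7,180+474/5.4)],z).round(3))
for z in (.046,.05):print(cast("side",[(230+328/7,180+405/5.4),(230+415/7,180+397/5.4)],z).round(3))
E
```

```text
[[ 0.463 -0.119  0.   ]
 [ 0.494 -0.124  0.   ]]
[[ 0.463 -0.123  0.005]
 [ 0.493 -0.127  0.005]]
[[ 0.462 -0.126  0.01 ]
 [ 0.492 -0.131  0.01 ]]
[[ 0.465 -0.109  0.046]
 [ 0.498 -0.112  0.046]]
[[ 0.464 -0.112  0.05 ]
 [ 0.497 -0.115  0.05 ]]
```

send_rows(
  steps=[0, 0, -0.06, 0, 0, 0, 0, 0, 0, 0, 0, 0],
)

```text
clock: 8.2
eef_pos: [0.4789, -0.0997, 0.0018]
eef_rot: [0.68, 0.733, -0.0, 0.0]
contact_force: [-0.4, -2.6, -1.1]
grip_width: 0.0354
```

send_rows(
  steps=[0, 0, -0.03, 0, 0, 0, 0, 0, 0, 0, 0, 0],
)

```text
clock: 8.45
eef_pos: [0.4788, -0.0998, 0.0015]
eef_rot: [0.68, 0.734, -0.0, -0.0]
contact_force: [-5.2, -0.7, 9.1]
grip_width: 0.0352
```

send_rows(
  jaw=0.65,
  steps=[0, 0, 0, 0, 0, 0, 0, 0, 0, 0, 0, 0, 0, 0, 0.2, 0, 0, 0, 0.6, 0, 0, 0, 0.8, 0, 0, 0, 0.8, 0],
)

```text
clock: 9.03
eef_pos: [0.4778, -0.099, 0.0972]
eef_rot: [0.68, 0.733, -0.0, -0.001]
contact_force: [1.0, -0.4, 0.1]
grip_width: 0.0562
```

```bash
python3 - <<'E'
from h import *
save("side","s10.png",(230,130,360,260),6);s=bot.read_state();print(s['eef_pos'],s['contact_force'],s['grip_width'])
save("top","t10.png",(230,150,370,250),5.5)
E
```

```text
[ 0.48260575 -0.10068167  0.10465996] [ 5.23736007 -1.11219838  4.83507602] 0.056243455941130845
```

View pics/s10.png

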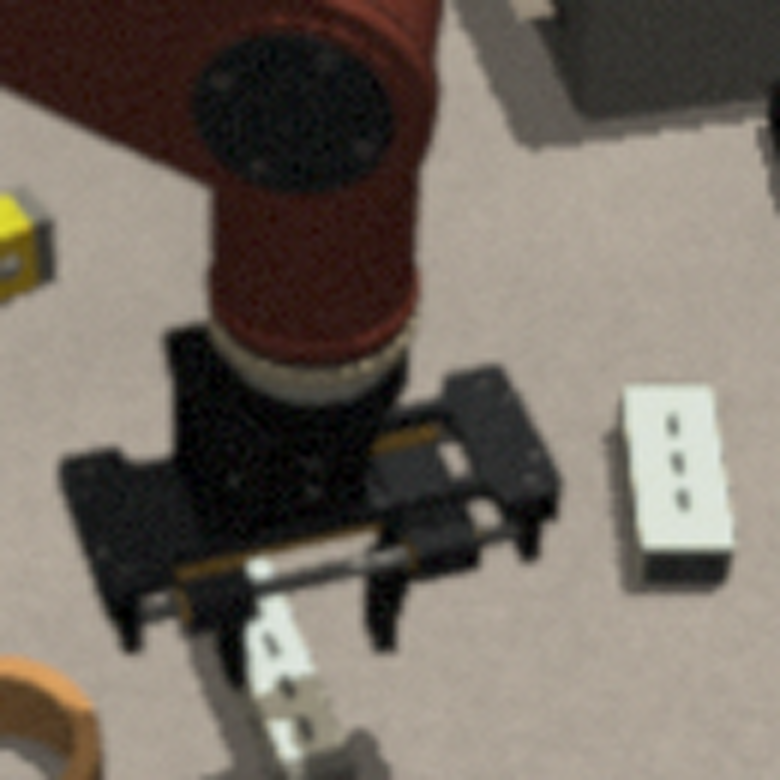

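View pics/t10.png

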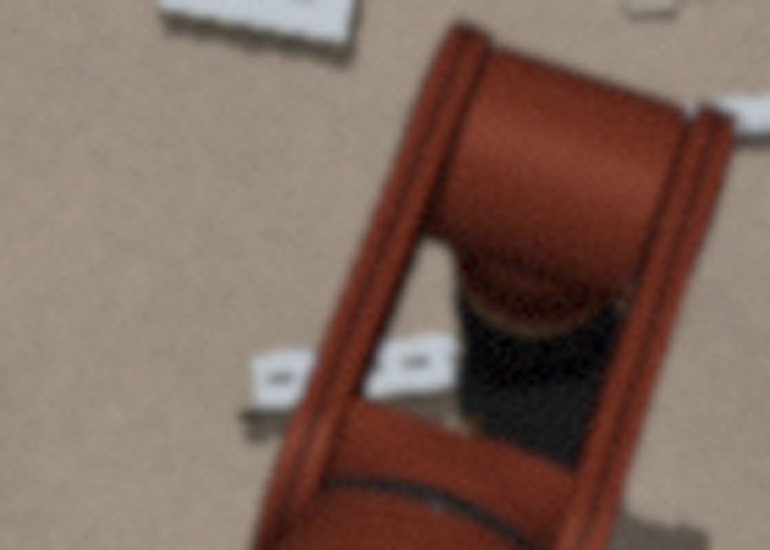

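send_rows(
  steps=[0, 0.5, 0.8, 0, 0, 1, 0.5, 0, 0, 1, 0, 0, 0, 1, 0, 0, 0, 1, 0, 0, 0, 1, 0, 0, 0, 1, 0, 0],
)

```text
clock: 9.72
eef_pos: [0.4782, 0.1597, 0.1471]
eef_rot: [0.68, 0.733, 0.0, 0.0]
contact_force: [1.4, -0.1, 0.0]
grip_width: 0.0567
```

```bash
python3 - <<'E'
from h import *
save("side","s11.png",(230,170,360,280),6);s=bot.read_state();print(s['eef_pos'],s['contact_force'],s['grip_width'])
save("top","t11.png",(250,150,350,250),6)
E
```

```text
[0.47758583 0.16627657 0.14732136] [-3.68794781  3.51984097  0.42498259] 0.05673316721008805
```

View pics/s11.png

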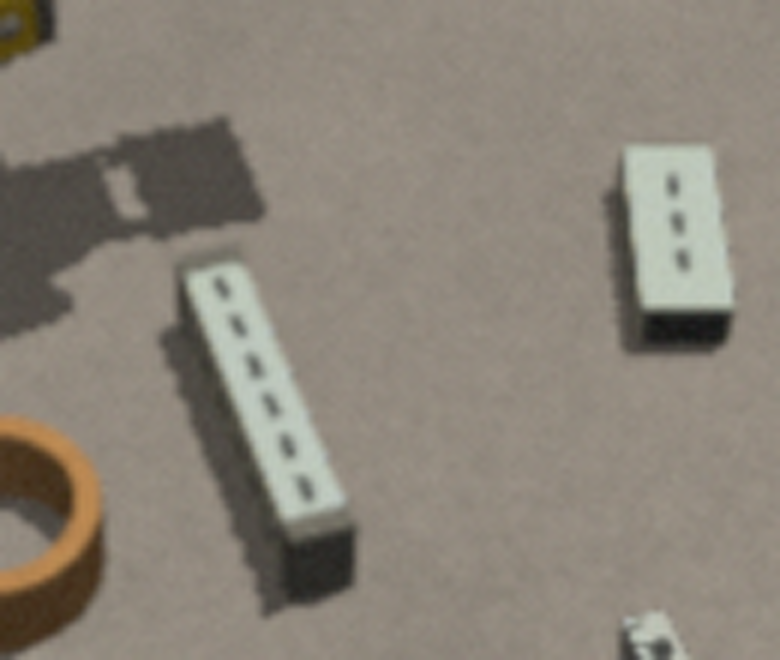

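View pics/t11.png

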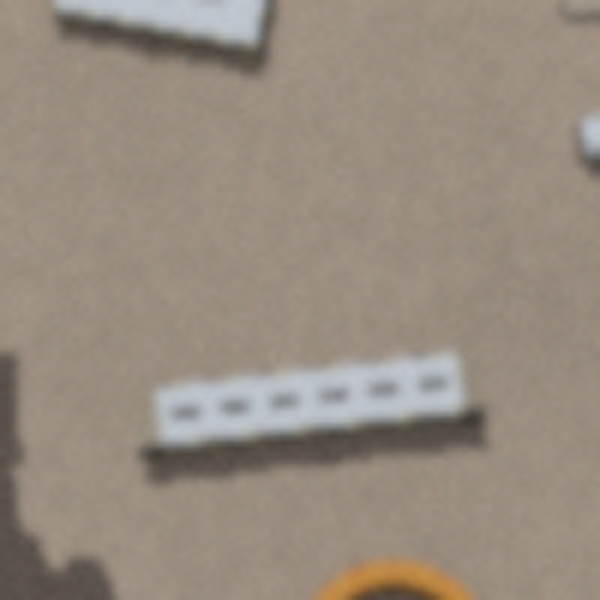

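Post lies flat after turn one: in the side view from (205,260) to (320,590) of the crop, and in the top view from (155,420) to (465,385). Measure it.

```bash
cat > fp.py <<'E'
from m0 import *
O=np.array([.610,-.350]);ex=np.array([-.0744,.9972]);ey=np.array([-.9972,-.0744])
def fen(p): d=np.array(p)[...,:2]-O; return np.stack([d@ex,d@ey],-1)
def meas(n,f,roi):
    c,b,r=slots(n,f,roi);C=cast(n,[c],.046)[0];B=cast(n,b,.046)[:,:2]
    e=[B[1]-B[0],B[2]-B[1]];L=[np.hypot(*v) for v in e];v=e[int(np.argmax(L))];v=v*np.sign(v[1])
    print(n,'C',C.round(4),'L,W',np.round(L,3),'dir x/y',round(v[0]/v[1],4),'fence',fen(C).round(4))
    return C
E
python3 - <<'E'
from fp import *
meas("top","pics/raw_t11.png",(268,200,335,228))
meas("side","pics/raw_s11.png",(255,208,295,272))
E
```

```text
top C [ 0.4797 -0.0298  0.046 ] L,W [0.183 0.085] dir x/y 0.0253 fence [0.329  0.1061]
side C [ 0.4737 -0.0385  0.046 ] L,W [0.037 0.158] dir x/y -0.0755 fence [0.3207 0.1128]
```

```bash
python3 - <<'E'
from fp import *
import m0
im=cv2.imread('pics/raw_t11.png');g=im[200:228,268:335]
h=cv2.cvtColor(g,cv2.COLOR_BGR2HSV);print(np.percentile(h[...,2],[5,50,80,95]),h[2,2],h[15,30])
from functools import partial
import fp
fp.slots=partial(m0.slots,thr=175)
meas("top","pics/raw_t11.png",(268,200,335,228))
meas("side","pics/raw_s11.png",(255,208,295,272))
E
```

```text
[ 85. 154. 175. 200.] [ 17  45 152] [108  14 179]
top C [ 0.4726 -0.039   0.046 ] L,W [0.152 0.028] dir x/y -0.0912 fence [0.3203 0.1139]
side C [ 0.4714 -0.0392  0.046 ] L,W [0.031 0.154] dir x/y -0.0891 fence [0.3203 0.1151]
```

send_rows(
  jaw=0.62,
  steps=[-0.07, -0.9, -0.4, 0.12, -0.07, -0.9, -0.4, 0, -0.07, -0.9, -0.4, 0, -0.07, -0.92, -0.4, 0, 0, 0, -0.4, 0, 0, 0, 0, 0],
)

```text
clock: 10.32
eef_pos: [0.4645, 0.0108, 0.064]
eef_rot: [0.676, 0.737, -0.002, -0.002]
contact_force: [-0.9, 0.5, -0.1]
grip_width: 0.0541
```

```bash
python3 - <<'E'
from h import *
save("side","s12.png",(230,140,360,270),6);s=bot.read_state();print(s['eef_pos'],s['contact_force'],s['grip_width'],s['eef_rot'])
E
```

```text
[0.46554847 0.01190071 0.0655008 ] [-0.43203962  0.04153637  0.06482157] 0.053503908479284386 [ 0.67548047  0.7373746  -0.00116233 -0.00186629]
```

View pics/s12.png

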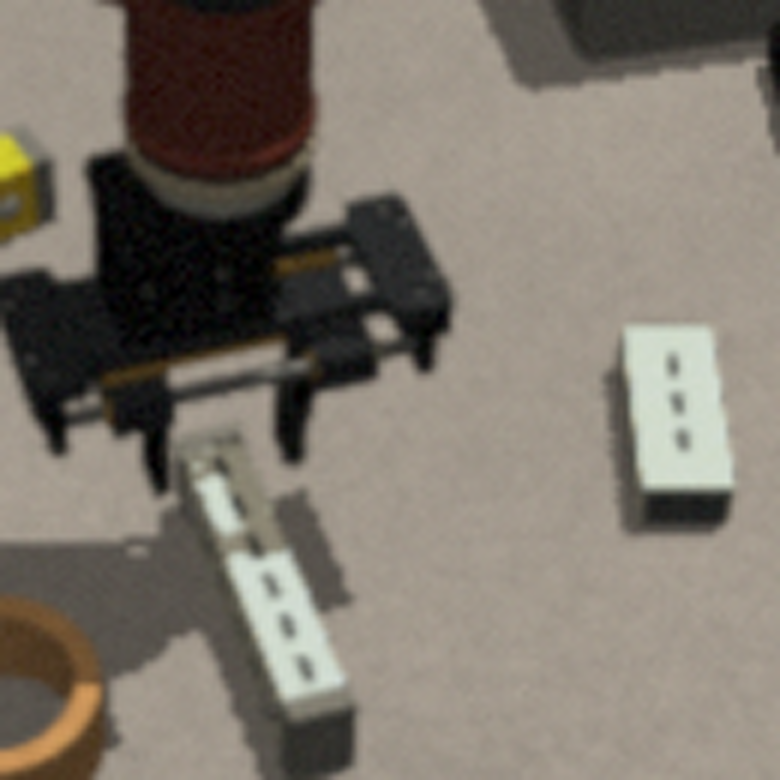

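send_rows(
  steps=[0.03, 0.23, -0.4, 0, 0, 0, -0.5, 0, 0, 0, -0.4, 0, 0, 0, -0.19, 0, 0, 0, 0, 0, 0, 0, 0, 0],
)

```text
clock: 10.87
eef_pos: [0.4691, 0.0226, 0.0082]
eef_rot: [0.674, 0.739, 0.0, 0.0]
contact_force: [0.3, -0.2, 0.0]
grip_width: 0.0539
```

send_rows(
  jaw=0,
  steps=[0, 0, 0, 0, 0, 0, 0, 0, 0, 0, 0, 0, 0, 0, 0, 0, 0, 0, 0, 0],
)

```text
clock: 11.28
eef_pos: [0.4688, 0.0221, 0.0083]
eef_rot: [0.674, 0.738, -0.0, -0.0]
contact_force: [-2.2, 0.6, 5.7]
grip_width: 0.0356
```

send_rows(
  steps=[-0.02, 0.2, 0, 0, -0.02, 0.2, 0, 0, -0.02, 0.2, 0, 0, -0.02, 0.2, 0, 0, -0.02, 0.2, 0, 0, 0, 0, 0, 0, 0, 0, 0, 0],
)

```text
clock: 11.87
eef_pos: [0.4655, 0.0637, 0.0083]
eef_rot: [0.674, 0.739, 0.001, 0.0]
contact_force: [0.4, 2.3, 5.5]
grip_width: 0.0362
```

```bash
python3 - <<'E'
from fp import *
im=save("side","s13.png",(230,130,360,260),6);s=bot.read_state();print(s['eef_pos'],s['contact_force'],s['grip_width'],s['eef_rot'],fen(s['eef_pos']))
from arc import rows
print(rows(1,18,(-.085,1))[0].round(2).tolist())
E
```

```text
[0.46546711 0.06371887 0.0082834 ] [0.80137357 1.46909659 5.4821748 ] 0.035857749177403454 [6.74217757e-01 7.38531789e-01 1.09542031e-03 1.12598251e-04] [0.42331371 0.11334751]
[[0.01, -0.06, 0.32], [0.01, -0.09, 0.31], [0.01, -0.12, 0.3], [0.01, -0.14, 0.29], [0.01, -0.17, 0.28], [0.02, -0.19, 0.26], [0.02, -0.21, 0.25], [0.02, -0.24, 0.23], [0.02, -0.25, 0.2], [0.02, -0.27, 0.18], [0.02, -0.29, 0.16], [0.03, -0.3, 0.13], [0.03, -0.31, 0.1], [0.03, -0.32, 0.08], [0.03, -0.32, 0.05], [0.03, -0.32, 0.02], [0.03, -0.33, -0.01], [0.03, -0.32, -0.04]]
```

View pics/s13.png

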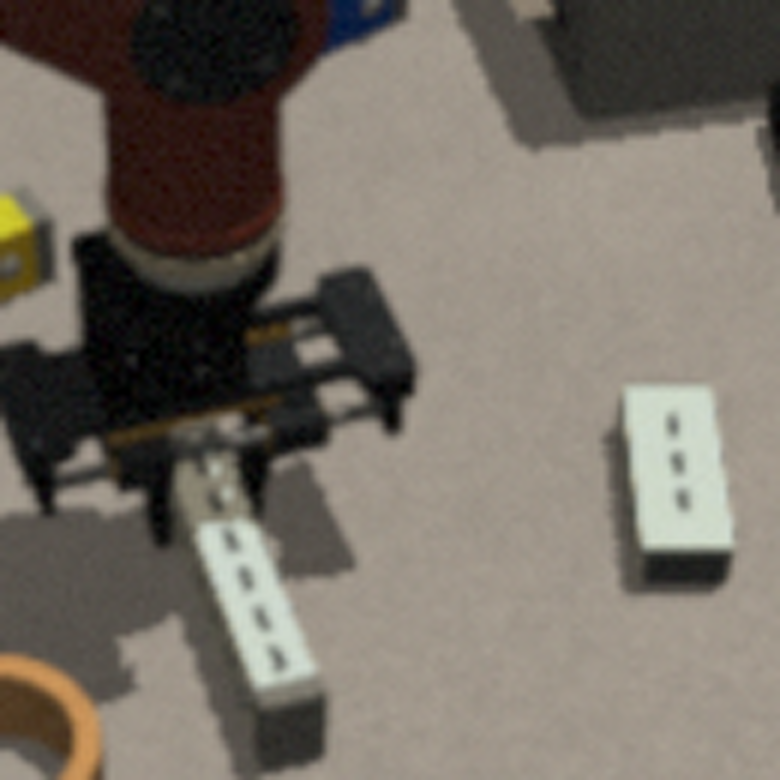

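send_rows(
  steps=[0.01, -0.06, 0.32, 0, 0.01, -0.09, 0.31, 0, 0.01, -0.12, 0.3, 0, 0.01, -0.14, 0.29, 0, 0.01, -0.17, 0.28, 0, 0.02, -0.19, 0.26, 0, 0.02, -0.21, 0.25, 0, 0.02, -0.24, 0.23, 0, 0.02, -0.25, 0.2, 0, 0.02, -0.27, 0.18, 0, 0, 0, 0, 0],
)

```text
clock: 12.83
eef_pos: [0.4723, -0.0099, 0.1144]
eef_rot: [0.675, 0.738, 0.001, 0.002]
contact_force: [0.3, 1.9, 0.8]
grip_width: 0.0361
```

```bash
python3 - <<'E'
from fp import *
im=save("side","s14.png",(230,130,360,260),6);s=bot.read_state();print(s['eef_pos'],s['contact_force'],s['grip_width'],s['ft_torque'],fen(s['eef_pos']))
E
```

```text
[ 0.47184463 -0.00876132  0.11359052] [-0.54597258  3.75319208  1.47482742] 0.03610530091844699 [ 0.5662423  -0.11841295 -0.00762434] [0.35056197 0.11238038]
```

View pics/s14.png

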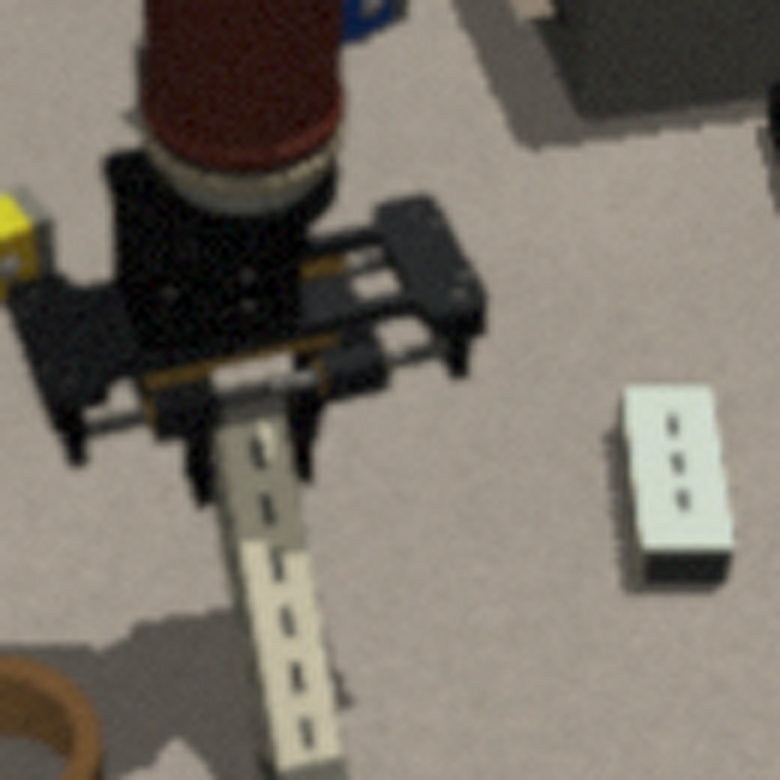

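send_rows(
  steps=[0.02, -0.29, 0.16, 0, 0.03, -0.3, 0.13, 0, 0.03, -0.31, 0.1, 0, 0.03, -0.32, 0.08, 0, 0.03, -0.32, 0.05, 0, 0.03, -0.32, 0.02, 0, 0, 0, 0, 0],
)

```text
clock: 13.47
eef_pos: [0.4784, -0.0847, 0.1349]
eef_rot: [0.675, 0.738, -0.0, 0.001]
contact_force: [-0.8, 0.6, 7.3]
grip_width: 0.0359
```

```bash
python3 - <<'E'
from fp import *
im=save("side","s15.png",(230,150,360,280),6);s=bot.read_state();print(s['eef_pos'],s['contact_force'],s['grip_width'],s['ft_torque'],fen(s['eef_pos']))
E
```

```text
[ 0.47832117 -0.08362558  0.13483895] [0.08403144 0.92351439 6.96719163] 0.03634156482510011 [0.07511984 0.11179775 0.02768548] [0.27542547 0.11149187]
```

View pics/s15.png

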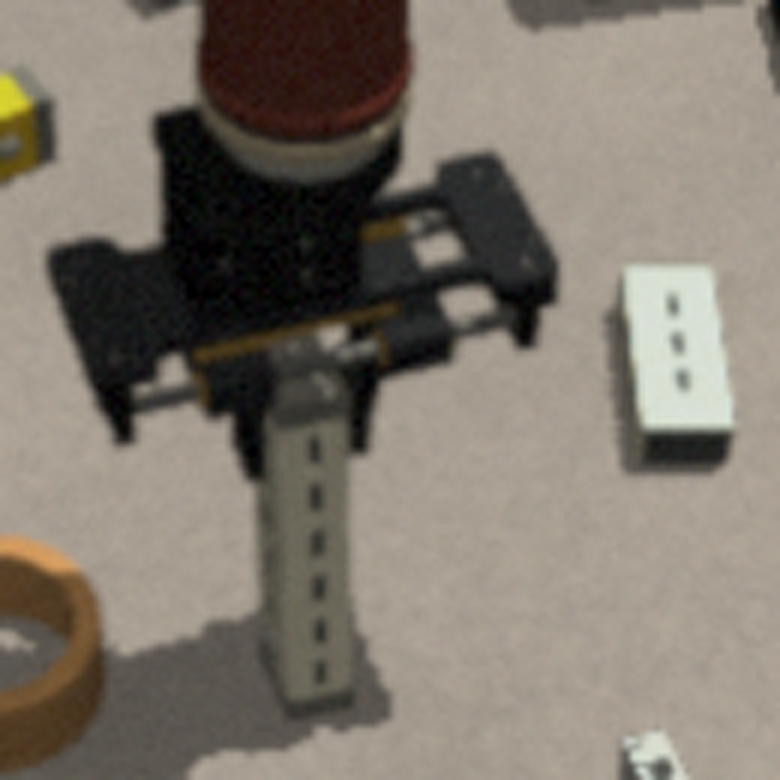

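```bash
python3 - <<'E'
from fp import *
b=cast("side",[(230+288/6,150+710/6),(230+352/6,150+700/6)],0);t=cast("side",[(230+275/6,150+415/6),(230+350/6,150+410/6)],.176)
print(b.round(3),fen(b).round(3),t.round(3),fen(t).round(3))
E
```

```text
[[ 0.466 -0.119  0.   ]
 [ 0.495 -0.12   0.   ]] [[0.241 0.127]
 [0.238 0.098]] [[ 0.464 -0.1    0.176]
 [ 0.494 -0.104  0.176]] [[0.261 0.127]
 [0.254 0.097]]
```

send_rows(
  steps=[0.02, -0.33, 0, 0, 0.02, -0.32, -0.03, 0, 0, 0, 0, 0, 0, 0, 0, 0],
)

```text
clock: 13.85
eef_pos: [0.4798, -0.1091, 0.1334]
eef_rot: [0.675, 0.738, -0.0, 0.001]
contact_force: [-0.5, 0.2, 5.6]
grip_width: 0.0359
```

send_rows(
  steps=[0.02, -0.32, 0.05, 0, 0.02, -0.33, 0.03, 0, 0.02, -0.33, -0.01, 0, 0, 0, 0, 0],
)

```text
clock: 14.18
eef_pos: [0.4808, -0.1501, 0.1346]
eef_rot: [0.675, 0.738, -0.001, -0.0]
contact_force: [-0.9, -1.5, -2.5]
grip_width: 0.036
```

```bash
python3 - <<'E'
from fp import *
im=save("side","s16.png",(230,150,360,280),6);s=bot.read_state();print(s['eef_pos'],s['contact_force'],s['grip_width'],s['ft_torque'],fen(s['eef_pos']))
E
```

```text
[ 0.48080328 -0.14903597  0.13464247] [-0.14018787 -1.97178409 -3.10032384] 0.036008378888758255 [-0.33913271  0.14010706  0.00039469] [0.21001357 0.11388325]
```

View pics/s16.png

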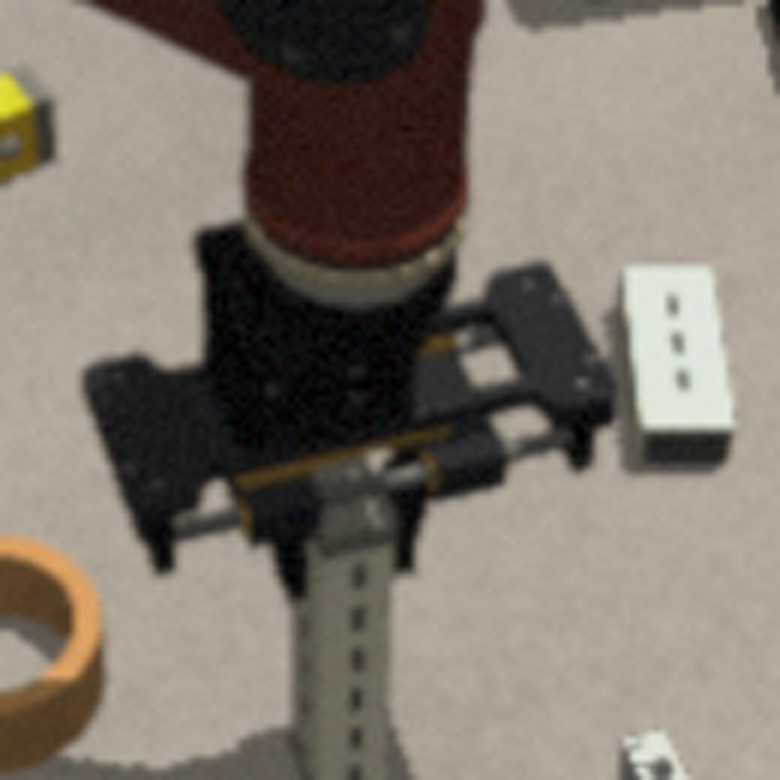

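```bash
python3 - <<'E'
from fp import *
im=cv2.imread('pics/raw_s16.png');cv2.imwrite('pics/s16b.png',cv2.resize(im[225:305,260:320],None,fx=8,fy=7,interpolation=2))
E
```

```text
(no output)
```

View pics/s16b.png

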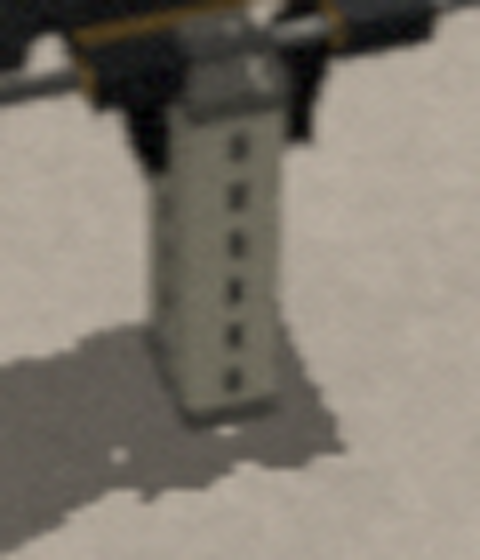

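```bash
python3 - <<'E'
from fp import *
b=cast("side",[(260+185/8,225+418/7),(260+275/8,225+405/7)],0);print(b.round(3),fen(b).round(3))
E
```

```text
[[ 0.467 -0.173  0.   ]
 [ 0.497 -0.174  0.   ]] [[0.187 0.129]
 [0.184 0.1  ]]
```

send_rows(
  steps=[-0.02, 0.25, 0, 0, -0.02, 0.25, 0, 0, -0.02, 0.25, 0, 0, -0.02, 0.25, 0, 0, 0, 0, -0.08, 0, 0, 0, -0.06, 0, 0, 0, -0.04, 0, 0, 0, 0, 0],
)

```text
clock: 14.9
eef_pos: [0.4817, -0.1079, 0.133]
eef_rot: [0.674, 0.739, 0.001, 0.004]
contact_force: [-2.9, -0.2, 16.7]
grip_width: 0.0361
```

```bash
python3 - <<'E'
from fp import *
im=bot.get_image("side")[:,:,::-1];cv2.imwrite('pics/raw_s17.png',im);cv2.imwrite('pics/s17.png',cv2.resize(im[190:300,240:330],None,fx=6,fy=5.4,interpolation=2))
s=bot.read_state();print(s['eef_pos'],s['contact_force'],s['grip_width'],s['ft_torque'],fen(s['eef_pos']))
E
```

```text
[ 0.48170812 -0.10787508  0.13307059] [-2.01292985 -2.34748972 18.15274006] 0.03616133094746111 [-0.09761898  0.58923086  0.03924307] [0.25099189 0.10991857]
```

View pics/s17.png

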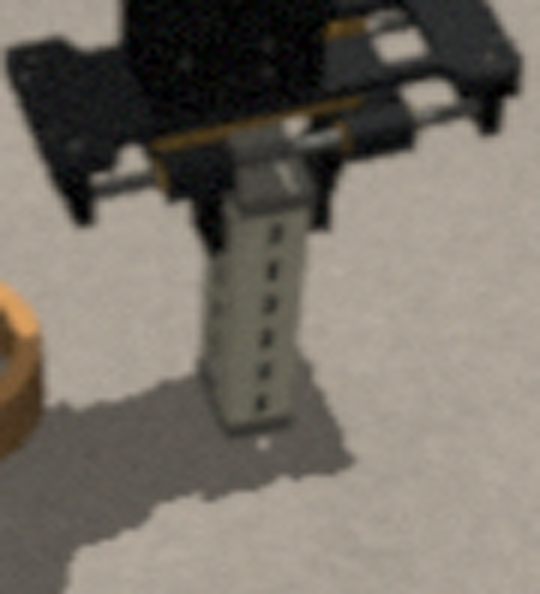

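send_rows(
  steps=[0, -0.32, 0.04, 0, 0, -0.33, 0.01, 0, 0, -0.33, -0.02, 0, 0, 0, 0, 0],
)

```text
clock: 15.28
eef_pos: [0.4811, -0.1484, 0.1327]
eef_rot: [0.674, 0.738, 0.001, 0.004]
contact_force: [0.2, -1.1, 10.2]
grip_width: 0.0361
```

```bash
python3 - <<'E'
from fp import *
im=bot.get_image("side")[:,:,::-1];cv2.imwrite('pics/raw_s18.png',im);cv2.imwrite('pics/s18.png',cv2.resize(im[190:300,240:330],None,fx=6,fy=5.4,interpolation=2))
s=bot.read_state();print(s['eef_pos'],s['contact_force'],s['grip_width'],s['ft_torque'],fen(s['eef_pos']))
E
```

```text
[ 0.48113447 -0.1477315   0.13276997] [ 0.39181211 -0.35782939 10.2224463 ] 0.035889787443008844 [-0.09030936 -0.06339836 -0.04669646] [0.21128975 0.11345593]
```

View pics/s18.png

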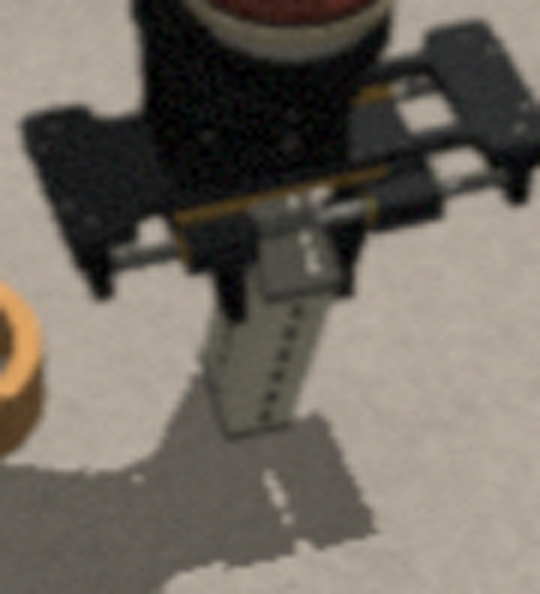

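send_rows(
  steps=[0, -0.32, -0.05, 0, 0, -0.32, -0.08, 0, 0, -0.31, -0.1, 0, 0, -0.3, -0.13, 0, 0, 0, 0, 0],
)

```text
clock: 15.75
eef_pos: [0.4803, -0.1992, 0.1168]
eef_rot: [0.675, 0.738, -0.0, 0.003]
contact_force: [0.4, -4.7, 7.3]
grip_width: 0.036
```

```bash
python3 - <<'E'
from fp import *
im=bot.get_image("side")[:,:,::-1];cv2.imwrite('pics/raw_s19.png',im);cv2.imwrite('pics/s19.png',cv2.resize(im[200:310,240:330],None,fx=6,fy=5.4,interpolation=2))
s=bot.read_state();print(s['eef_pos'],s['contact_force'],s['grip_width'],s['ft_torque'],fen(s['eef_pos']))
E
```

```text
[ 0.48034005 -0.19858974  0.11712967] [ 0.01221498 -3.76883086  6.19352404] 0.03604538742469478 [-0.69726485 -0.1744673  -0.02029466] [0.16063301 0.11803198]
```

View pics/s19.png

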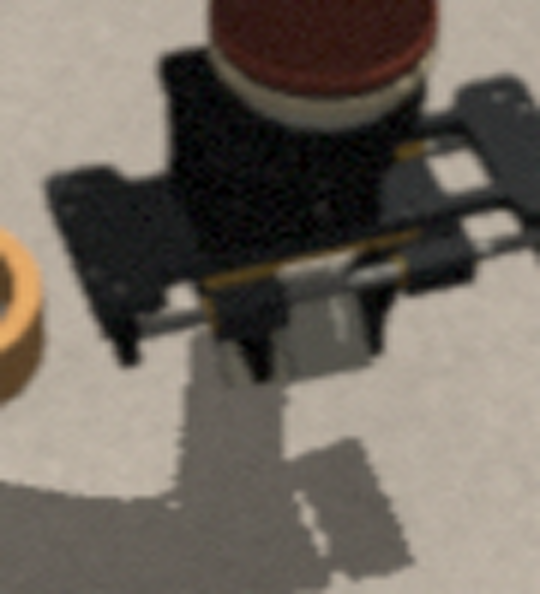

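send_rows(
  steps=[0.01, -0.29, -0.16, 0, 0.01, -0.27, -0.18, 0, 0.01, -0.25, -0.2, 0, 0.01, -0.24, -0.23, 0, 0.01, -0.22, -0.25, 0, 0, 0, 0, 0],
)

```text
clock: 16.3
eef_pos: [0.4785, -0.2475, 0.0708]
eef_rot: [0.675, 0.738, -0.0, -0.002]
contact_force: [0.2, -2.4, -0.8]
grip_width: 0.0358
```

send_rows(
  steps=[0.01, -0.19, -0.26, 0, 0.01, -0.17, -0.28, 0, 0.01, -0.14, -0.28, 0, 0, 0, 0, 0],
)

```text
clock: 16.63
eef_pos: [0.4794, -0.2665, 0.0376]
eef_rot: [0.675, 0.738, -0.0, -0.003]
contact_force: [-0.4, 0.3, -2.9]
grip_width: 0.0359
```

```bash
python3 - <<'E'
from fp import *
im=bot.get_image("side")[:,:,::-1];cv2.imwrite('pics/raw_s20.png',im);cv2.imwrite('pics/s20.png',cv2.resize(im[220:340,250:370],None,fx=5,fy=5,interpolation=2))
s=bot.read_state();print(s['eef_pos'],s['contact_force'],s['grip_width'],s['ft_torque'],fen(s['eef_pos']))
E
```

```text
[ 0.47987684 -0.2662422   0.03883741] [-0.47243632  1.28021766 -2.67988878] 0.03600685699212028 [0.14236151 0.12894144 0.01512673] [0.09320444 0.12352724]
```

View pics/s20.png

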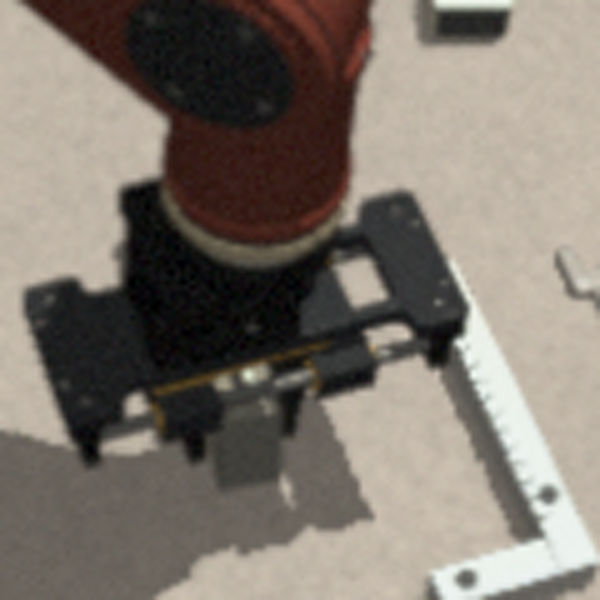

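send_rows(
  steps=[0, -0.1, -0.22, 0, 0, -0.06, -0.2, 0, 0, -0.03, -0.16, 0, 0, 0, -0.1, 0, 0, 0, 0, 0],
)

```text
clock: 17.1
eef_pos: [0.4811, -0.2747, 0.0135]
eef_rot: [0.675, 0.738, -0.0, -0.0]
contact_force: [-1.4, -1.0, -2.3]
grip_width: 0.0361
```

send_rows(
  steps=[0, 0, -0.08, 0, 0, 0, 0, 0, 0, 0, 0, 0],
)

```text
clock: 17.35
eef_pos: [0.4816, -0.2747, 0.0113]
eef_rot: [0.674, 0.738, -0.0, 0.0]
contact_force: [-0.7, -0.7, -1.8]
grip_width: 0.0363
```

send_rows(
  steps=[0, 0, -0.07, 0, 0, 0, -0.05, 0, 0, 0, 0, 0, 0, 0, 0, 0],
)

```text
clock: 17.68
eef_pos: [0.4818, -0.275, 0.0069]
eef_rot: [0.674, 0.738, -0.0, 0.0]
contact_force: [-1.6, -0.7, 2.8]
grip_width: 0.0357
```

send_rows(
  steps=[0, 0, -0.06, 0, 0, 0, 0, 0, 0, 0, 0, 0],
)

```text
clock: 17.93
eef_pos: [0.4816, -0.2752, 0.0061]
eef_rot: [0.674, 0.739, -0.0, -0.0]
contact_force: [-8.5, 2.4, 17.2]
grip_width: 0.036
```

send_rows(
  jaw=0.62,
  steps=[0, 0, 0.05, 0, 0, 0, 0, 0, 0, 0, 0, 0, 0, 0, 0.3, 0, 0, 0, 0.7, 0, 0, 0, 1, 0, 0, 0.5, 0.7, 0, 0, 1, 0, 0, 0, 1, 0, 0, 0, 1, 0, 0, 0, 1, 0, 0, 0, 1, 0, 0],
)

```text
clock: 18.93
eef_pos: [0.4814, -0.0529, 0.1148]
eef_rot: [0.675, 0.738, 0.0, 0.0]
contact_force: [1.1, -0.3, 0.2]
grip_width: 0.0543
```

```bash
python3 - <<'E'
from fp import *
import m0,fp
from functools import partial
fp.slots=partial(m0.slots,thr=175)
save("side","s21.png",(260,220,390,340),5);s=bot.read_state();print(s['eef_pos'],s['contact_force'],s['grip_width'])
save("top","t21.png",(310,150,420,240),6)
E
```

```text
[ 0.48066051 -0.04624185  0.11432368] [-1.20154557  6.0618413  -0.96725213] 0.053988508047653275
```

View pics/s21.png

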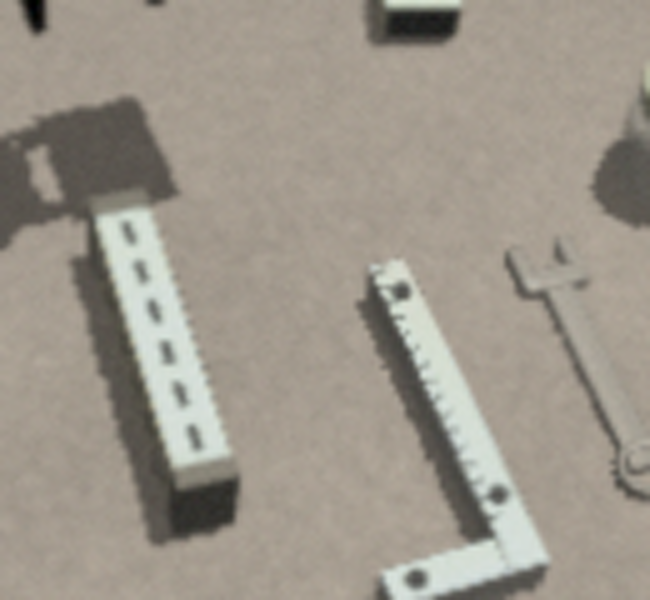

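View pics/t21.png

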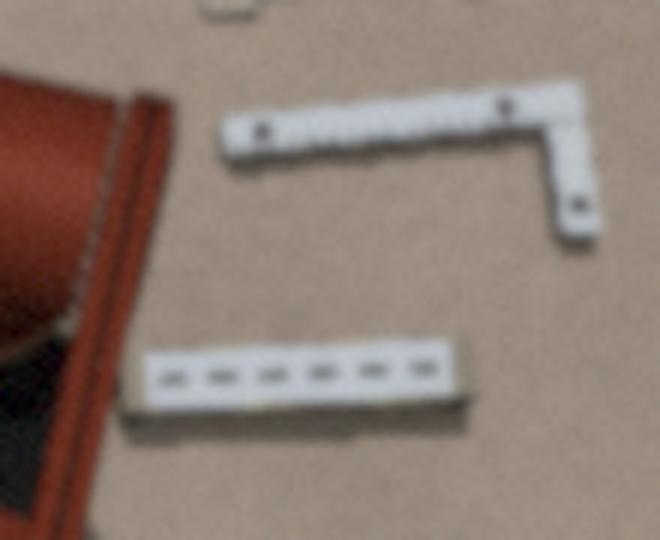

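```bash
python3 - <<'E'
from fp import *
import m0,fp
from functools import partial
fp.slots=partial(m0.slots,thr=175)
meas("side","pics/raw_s21.png",(272,250,312,330))
im=cv2.imread('pics/raw_t21.png');print(im[215,345],im[213,320:400:10].tolist())
meas("top","pics/raw_t21.png",(334,200,392,222))
E
```

```text
side C [ 0.4796 -0.2143  0.046 ] L,W [0.033 0.156] dir x/y -0.0148 fence [0.145  0.1199]
[203 195 189] [[18, 32, 64], [90, 101, 111], [160, 159, 152], [194, 187, 181], [198, 190, 185], [192, 185, 180], [190, 184, 179], [123, 138, 150]]
top C [ 0.4806 -0.2137  0.046 ] L,W [0.151 0.028] dir x/y -0.0269 fence [0.1455 0.1189]
```

send_rows(
  jaw=0.6,
  steps=[0, -0.8, 0, -0.27, 0, -0.9, 0, -0.27, 0, -0.9, 0, 0, 0, -0.9, -0.3, 0, 0, -0.7, -0.3, 0, 0, 0, -0.4, 0, 0, 0, 0, 0],
)

```text
clock: 19.62
eef_pos: [0.4794, -0.224, 0.0715]
eef_rot: [0.699, 0.715, -0.0, -0.002]
contact_force: [-1.1, 0.4, -0.0]
grip_width: 0.0522
```

```bash
python3 - <<'E'
from fp import *
save("side","s22.png",(240,200,370,320),6);s=bot.read_state();print(s['eef_pos'],s['contact_force'],s['grip_width'],s['eef_rot'])
E
```

```text
[ 0.47983223 -0.22297838  0.07256822] [ 0.6803529  -0.09678556 -0.43684841] 0.05196750925219118 [ 6.98751660e-01  7.15361430e-01 -3.25013662e-04 -2.00932846e-03]
```

View pics/s22.png

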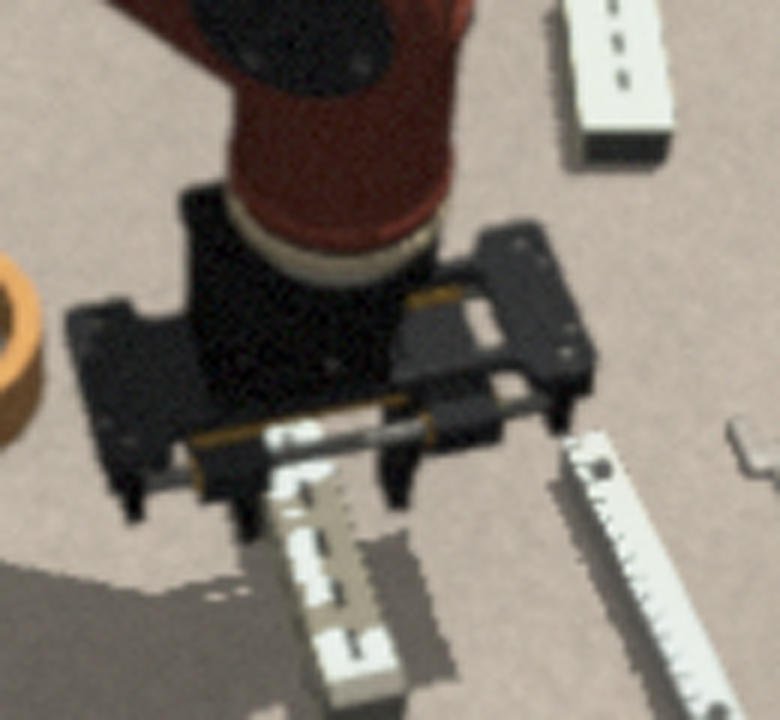

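send_rows(
  steps=[0, 0.22, -0.5, 0, 0, 0, -0.5, 0, 0, 0, -0.42, 0, 0, 0, 0, 0, 0, 0, 0, 0],
)

```text
clock: 20.08
eef_pos: [0.4813, -0.213, 0.0175]
eef_rot: [0.698, 0.716, -0.0, -0.001]
contact_force: [-0.8, 0.0, 0.4]
grip_width: 0.0521
```

send_rows(
  jaw=0,
  steps=[0, 0, 0, 0, 0, 0, 0, 0, 0, 0, 0, 0, 0, 0, 0, 0, 0, 0, 0, 0, 0, 0, 0, 0],
)

```text
clock: 20.58
eef_pos: [0.4815, -0.2142, 0.018]
eef_rot: [0.698, 0.716, -0.0, 0.0]
contact_force: [-3.8, 0.4, 6.8]
grip_width: 0.0294
```

send_rows(
  steps=[0.18, -0.1, 0, 0.07, 0.18, -0.1, 0, 0.07, 0.18, -0.1, 0, 0.07, 0.18, -0.1, 0, 0.07, 0.18, -0.1, 0, 0.07, 0.18, -0.1, 0, 0.07, 0.18, -0.1, 0, 0, 0.18, -0.1, 0, 0, 0.18, -0.1, 0, 0, 0.18, -0.1, 0, 0, 0, 0, 0, 0],
)

```text
clock: 21.5
eef_pos: [0.5549, -0.2544, 0.018]
eef_rot: [0.68, 0.733, 0.0, 0.001]
contact_force: [1.0, 0.7, 6.8]
grip_width: 0.0301
```

```bash
python3 - <<'E'
from fp import *
save("side","s23.png",(260,230,390,350),6);s=bot.read_state();print(s['eef_pos'],s['contact_force'],s['grip_width'],s['eef_rot'],fen(s['eef_pos']))
E
```

```text
[ 0.55483048 -0.25442079  0.01801369] [1.67855076 0.95843968 3.51991838] 0.029755611684432377 [6.79771493e-01 7.33422980e-01 4.23887171e-04 1.12673738e-03] [0.0994162  0.04790395]
```

View pics/s23.png

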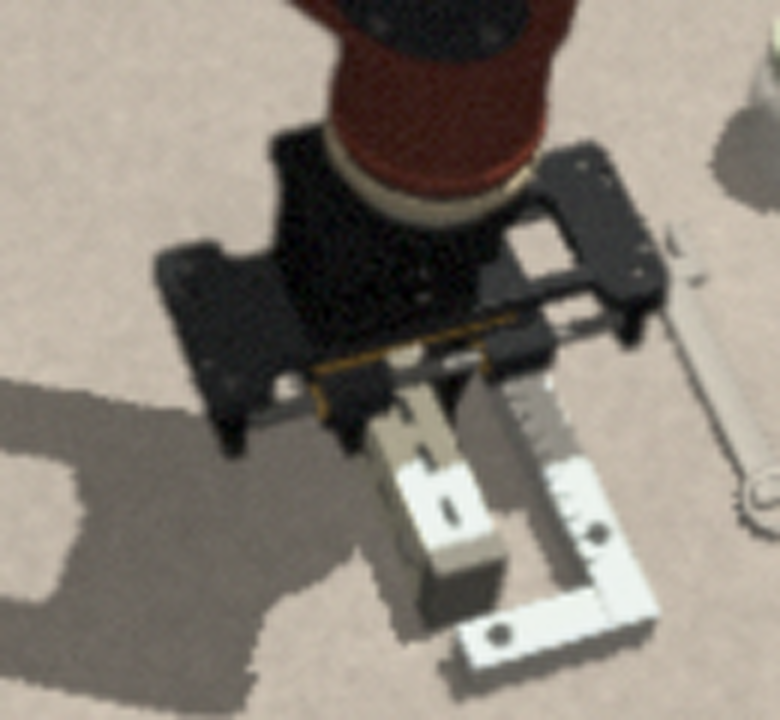

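send_rows(
  jaw=0.48,
  steps=[0, 0, 0, 0, 0, 0, 0, 0, 0, 0, 0, 0, 0, 0, 0.5, 0, 0, 0, 0.7, 0, 0, 0, 0.5, 0, 0, 0, 0, 0],
)

```text
clock: 22.13
eef_pos: [0.5561, -0.2555, 0.0901]
eef_rot: [0.68, 0.733, 0.001, 0.004]
contact_force: [0.7, -0.6, 0.2]
grip_width: 0.0417
```

send_rows(
  jaw=0,
  steps=[-0.45, -0.03, 0, 0, -0.45, -0.03, 0, 0, -0.4, -0.03, 0, 0, 0, 0, 0, 0, 0, 0, 0, 0],
)

```text
clock: 22.55
eef_pos: [0.5007, -0.2573, 0.0845]
eef_rot: [0.68, 0.733, 0.0, -0.0]
contact_force: [0.1, 0.2, 0.5]
grip_width: 0.0165
```

```bash
python3 - <<'E'
from fp import *
save("side","s24.png",(260,230,390,350),6);s=bot.read_state();print(s['eef_pos'],s['contact_force'],s['grip_width'],s['eef_rot'],fen(s['eef_pos']))
E
```

```text
[ 0.50156006 -0.25746269  0.08486497] [ 0.46805015 -0.47241573  0.76893023] 0.012309297241521086 [ 6.79955234e-01  7.33253616e-01  1.15168870e-04 -2.59100295e-06] [0.10034614 0.10125153]
```

View pics/s24.png

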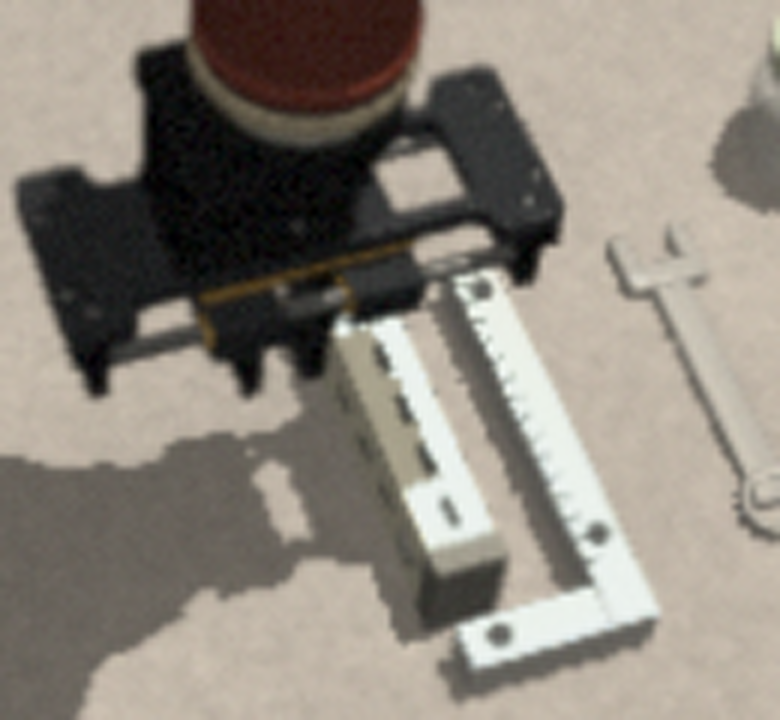

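send_rows(
  steps=[0, 0, -0.5, 0, 0, 0, -0.7, 0, 0, 0, -0.45, 0, 0, 0, 0, 0],
)

```text
clock: 22.93
eef_pos: [0.4993, -0.2553, 0.0147]
eef_rot: [0.68, 0.734, -0.0, -0.004]
contact_force: [-0.9, 0.6, 0.1]
grip_width: 0.0005
```

send_rows(
  steps=[0.2, 0.015, 0, 0, 0.2, 0.015, 0, 0, 0.2, 0.015, 0, 0, 0.15, 0.01, 0, 0, 0.15, 0.01, 0, 0, 0.15, 0.01, 0, 0, 0, 0, 0, 0],
)

```text
clock: 23.52
eef_pos: [0.5453, -0.255, 0.0205]
eef_rot: [0.68, 0.734, 0.0, 0.001]
contact_force: [-2.3, -0.6, 0.8]
grip_width: 0.0005
```

```bash
python3 - <<'E'
from fp import *
save("side","s25.png",(260,230,390,350),6);s=bot.read_state();print(s['eef_pos'],s['contact_force'],s['grip_width'],s['eef_rot'],fen(s['eef_pos']))
E
```

```text
[ 0.54474069 -0.25497462  0.02020555] [-2.47333124 -1.00772133  1.70187532] 0.00033831211711848647 [ 6.79492530e-01  7.33681865e-01 -4.12918448e-05  9.05745287e-04] [0.0996146 0.0580067]
```

View pics/s25.png

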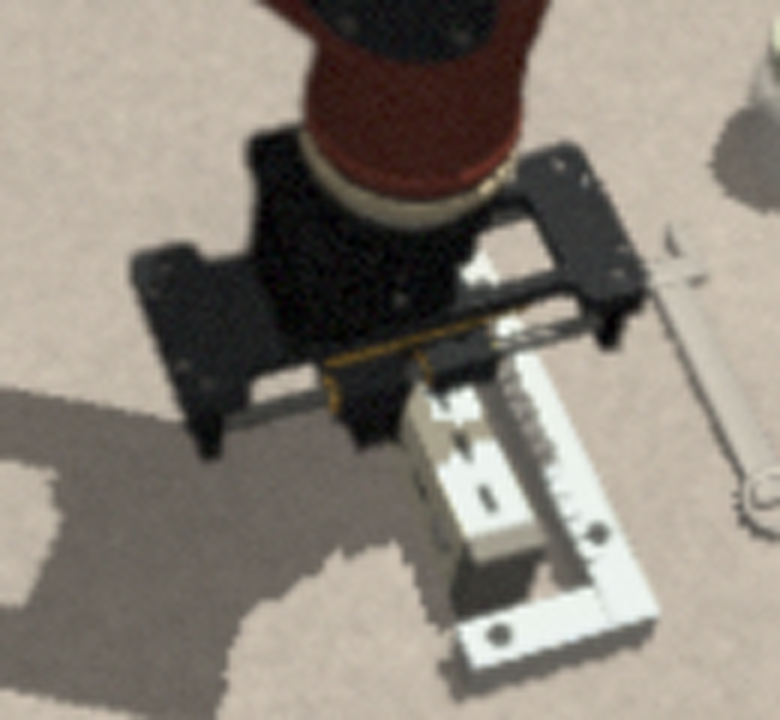

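Pushing with about 2.5 N. Continue in small steps until the force rises.

send_rows(
  steps=[0.1, 0.01, 0, 0, 0.1, 0.01, 0, 0, 0, 0, 0, 0],
)

```text
clock: 23.82
eef_pos: [0.552, -0.2539, 0.0197]
eef_rot: [0.68, 0.734, -0.0, 0.0]
contact_force: [-3.4, -1.1, 2.5]
grip_width: 0.0001
```

send_rows(
  steps=[0.05, 0, 0, 0, 0.05, 0, 0, 0, 0, 0, 0, 0],
)

```text
clock: 24.07
eef_pos: [0.5553, -0.2538, 0.0195]
eef_rot: [0.68, 0.733, -0.0, -0.0]
contact_force: [-3.8, -0.5, 4.0]
grip_width: 0.0004
```

send_rows(
  steps=[0.05, 0, 0, 0, 0.05, 0, 0, 0, 0, 0, 0, 0],
)

```text
clock: 24.32
eef_pos: [0.5594, -0.2537, 0.0193]
eef_rot: [0.68, 0.733, -0.0, -0.0]
contact_force: [-5.1, -0.5, 4.2]
grip_width: 0.0006
```

```bash
python3 - <<'E'
from fp import *
save("side","s26.png",(290,240,390,350),7);s=bot.read_state();print(s['eef_pos'],s['contact_force'],fen(s['eef_pos']))
E
```

```text
[ 0.55928585 -0.25374636  0.01929973] [-4.59798988 -0.73230428  5.06468806] [0.09975727 0.04341088]
```

View pics/s26.png

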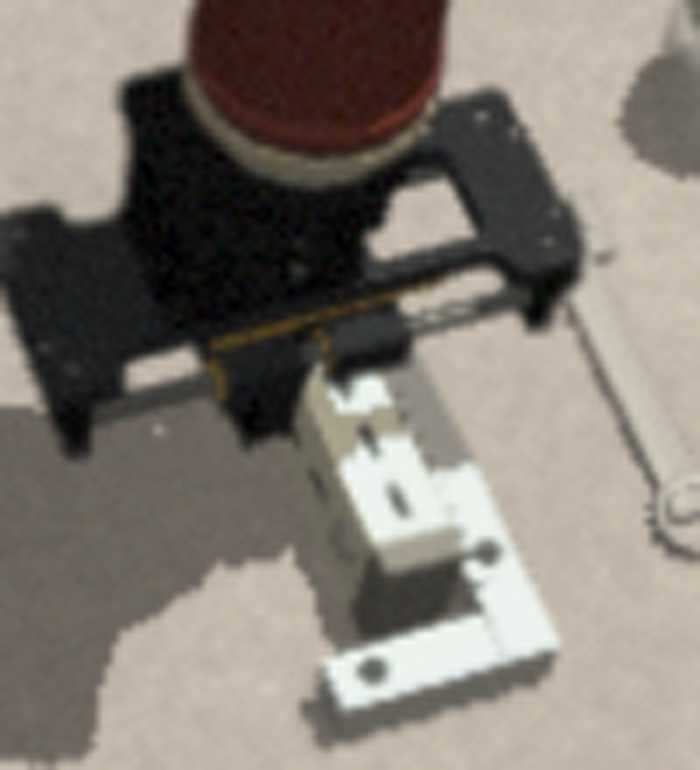

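send_rows(
  steps=[0.05, 0, 0, 0, 0.05, 0, 0, 0, 0, 0, 0, 0],
)

```text
clock: 24.62
eef_pos: [0.5617, -0.2535, 0.0192]
eef_rot: [0.68, 0.734, -0.001, -0.002]
contact_force: [-11.0, -0.1, 9.2]
grip_width: 0.0004
```

send_rows(
  steps=[0.05, 0, 0, 0, 0.03, 0, 0, 0, 0, 0, 0, 0],
)

```text
clock: 24.87
eef_pos: [0.562, -0.2535, 0.0193]
eef_rot: [0.679, 0.734, -0.003, -0.004]
contact_force: [-23.6, 1.3, 19.2]
grip_width: 0.0004
```

send_rows(
  steps=[-0.25, 0, 0, 0, -0.35, 0, 0, 0, 0, 0, 0.7, 0, 0, 0, 0.9, 0, 0.2, 0.6, 0.2, 0, 0.3, 0.9, 0, 0, 0.3, 0.9, 0, 0, 0.1, 0.75, 0, 0, 0, 0, 0, 0],
)

```text
clock: 25.62
eef_pos: [0.5799, -0.1221, 0.0911]
eef_rot: [0.678, 0.735, 0.001, -0.0]
contact_force: [0.6, 0.2, 0.1]
grip_width: 0.0005
```

```bash
python3 - <<'E'
from fp import *
save("side","s27.png",(290,210,390,340),6);save("top","t27.png",(330,145,420,205),8);s=bot.read_state();print(s['eef_pos'],s['contact_force'],fen(s['eef_pos']))
E
```

```text
[ 0.57925249 -0.12634206  0.09102293] [-0.19323722 -0.46543213  0.28876689] [0.22531931 0.01402127]
```

View pics/s27.png

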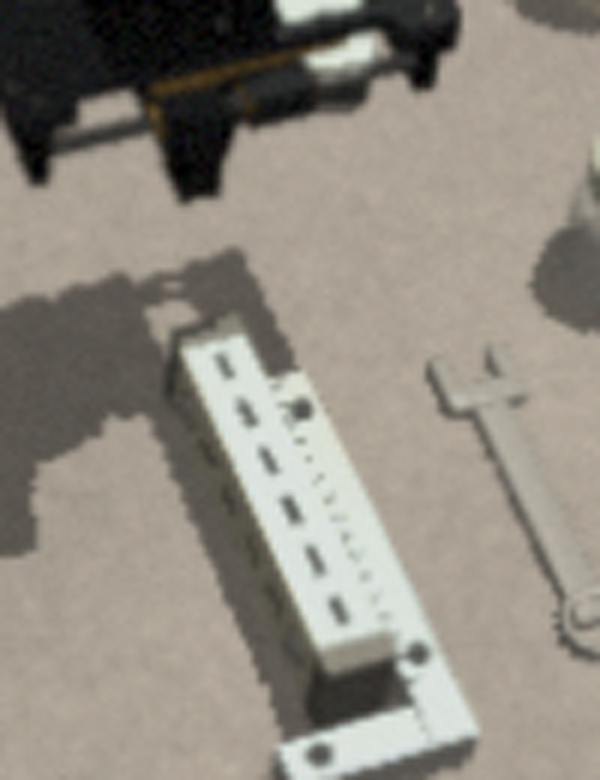

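View pics/t27.png

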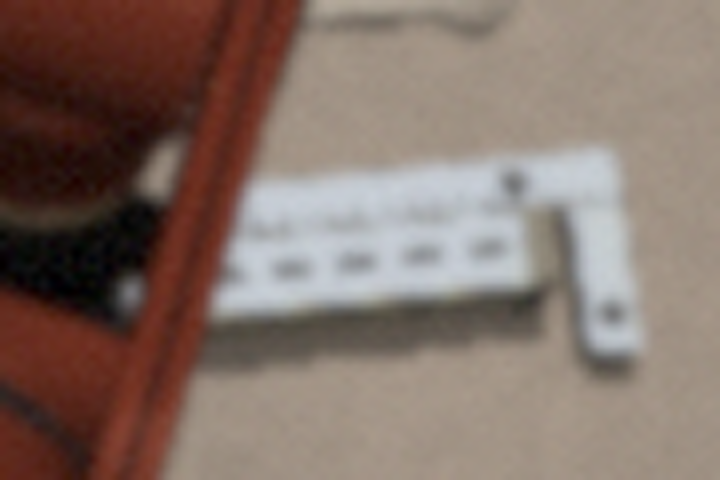

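```bash
python3 - <<'E'
from fp import *
im=cv2.imread('pics/raw_s27.png')
# first and last slot px (side crop)
p=[(290+225/6,210+365/6),(290+338/6,210+610/6)]
q=cast("side",p,.046);print(fen(q).round(4))
f=[(290+275/6,210+385/6),(290+398/6,210+640/6)]
q=cast("top",[(330+490/8,145+247/8),(330+290/8,145+270/8)],.046);print(fen(q).round(4))
g=cast("top",[(330+570/8,145+210/8)],.025);print(fen(g))
print(fen(cast("side",[(290+410/6,210+708/6)],.025)))
o=cast("top",[(277,148)],.03);print(o,fen(o))
E
```

```text
[[0.1644 0.0183]
 [0.0392 0.0185]]
[[0.036  0.0188]
 [0.112  0.02  ]]
[[-0.00099377  0.00250392]]
[[-0.0003123   0.00114216]]
[[0.69174842 0.03002389 0.03      ]] [[ 0.37287774 -0.1097933 ]]
```

send_rows(
  steps=[-0.12, 0, -0.5, 0, 0, 0, -0.8, 0, 0, 0, -0.45, 0, 0, 0, 0, 0],
)

```text
clock: 26.05
eef_pos: [0.5702, -0.1278, 0.0164]
eef_rot: [0.68, 0.733, -0.001, -0.003]
contact_force: [-0.9, 0.1, -1.1]
grip_width: 0.0005
```

send_rows(
  steps=[0.02, -0.25, 0, 0, 0.02, -0.25, 0, 0, 0.01, -0.15, 0, 0, 0.01, -0.1, 0, 0, 0, 0, 0, 0],
)

```text
clock: 26.47
eef_pos: [0.5776, -0.1596, 0.0228]
eef_rot: [0.68, 0.733, 0.0, 0.002]
contact_force: [0.0, -0.2, 0.4]
grip_width: 0.0004
```

send_rows(
  steps=[0.01, -0.1, 0, 0, 0.01, -0.1, 0, 0, 0, 0, 0, 0],
)

```text
clock: 26.72
eef_pos: [0.5775, -0.1635, 0.0221]
eef_rot: [0.68, 0.733, 0.002, -0.001]
contact_force: [-1.7, 11.6, 8.6]
grip_width: 0.0005
```

```bash
python3 - <<'E'
from fp import *
save("side","s28.png",(290,220,390,340),6);s=bot.read_state();print(s['eef_pos'],s['contact_force'],fen(s['eef_pos']))
E
```

```text
[ 0.57746986 -0.16348522  0.02206015] [-1.86987581 11.4870435   8.94600195] [0.18841278 0.01856236]
```

View pics/s28.png

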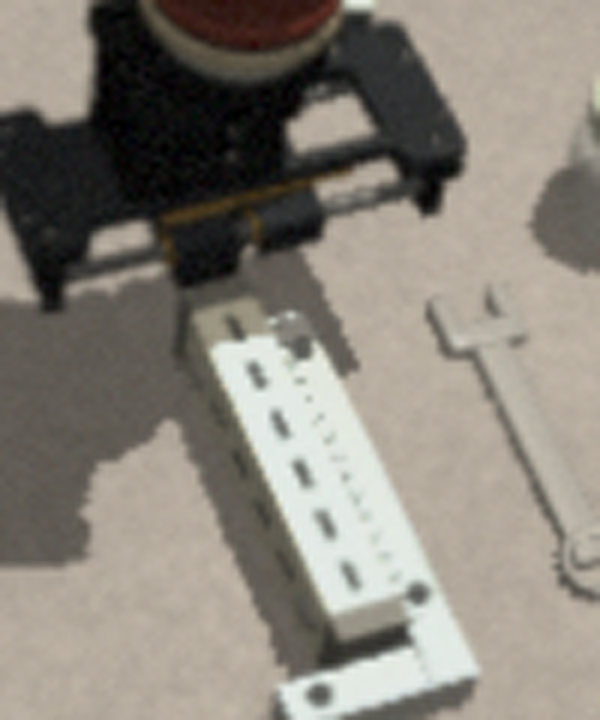

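```bash
python3 - <<'E'
from fp import *
q=cast("side",[(290+233/6,220+325/6),(290+350/6,220+575/6)],.046);print(fen(q).round(4))
E
```

```text
[[0.1537 0.0188]
 [0.0272 0.0183]]
```

send_rows(
  steps=[0, -0.05, 0, 0, 0.01, -0.05, 0, 0, 0, 0, 0, 0],
)

```text
clock: 27.02
eef_pos: [0.5775, -0.1636, 0.0221]
eef_rot: [0.68, 0.734, 0.003, -0.004]
contact_force: [-2.1, 24.6, 15.2]
grip_width: 0.0004
```

send_rows(
  steps=[0, 0.15, 0, 0, 0, 0.5, 0, 0, 0, 0.6, 0.4, 0, 0, 0.5, 0.9, 0, -0.3, 1, 0.5, 0, -0.5, 1, 0, 0, -0.5, 1, 0, 0, -0.5, 1, 0, 0, -0.5, 1, 0, 0, -0.5, 0.5, 0, 0, 0, 0, 0, 0, 0, 0, 0, 0],
)

```text
clock: 28.02
eef_pos: [0.4717, 0.1061, 0.0914]
eef_rot: [0.679, 0.735, 0.0, 0.001]
contact_force: [-0.4, -1.0, 0.4]
grip_width: 0.0005
```

```bash
python3 - <<'E'
from fp import *
a=save("side","s29.png",(310,240,390,340),7);save("top","t29.png",(335,150,415,205),8);s=bot.read_state();print(s['eef_pos'],s['contact_force'])
E
```

```text
[0.47320118 0.10478442 0.09166563] [ 0.11963909 -0.59500891 -0.17040381]
```

View pics/s29.png

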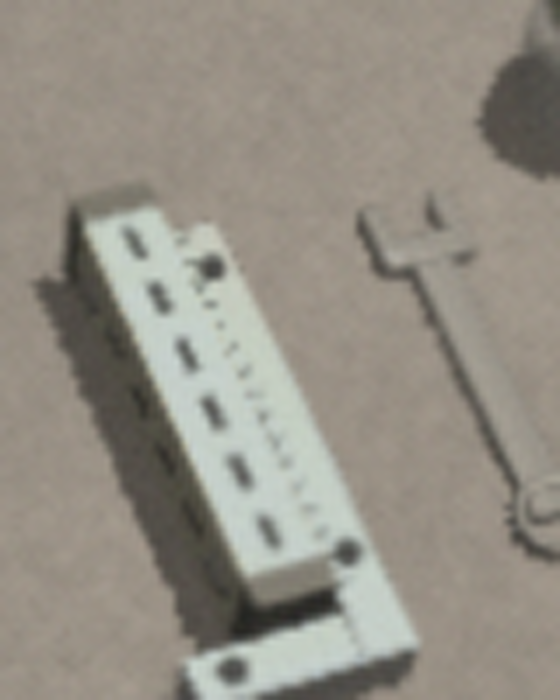

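View pics/t29.png

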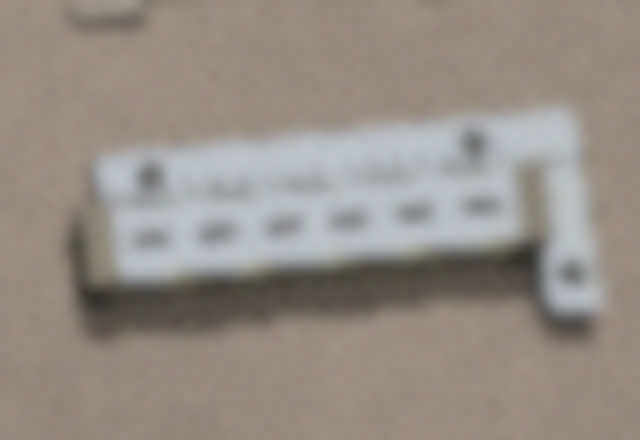

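```bash
python3 - <<'E'
from fp import *
W=lambda fx,fy,z:[*(O+fx*ex+fy*ey),z]
for n,o,s in(("side",(310,240),7),("top",(335,150),8)):
    for g in(0,.004,.008):
        print(n,g,((proj(n,[W(g,.019,.046),W(g+.176,.019,.046),W(0,.019,.025)])-o)*s).round(0).tolist())
sl=cast("side",[(310+134/7,240+242/7),(310+268/7,240+532/7)],.046);print(fen(sl).round(4),fen(sl).mean(0))
tl=cast("top",[(335+152/8,150+238/8),(335+482/8,150+206/8)],.046);print(fen(tl).round(4),fen(tl).mean(0))
for n,p in(("side",[(310+347/7,240+551/7),(310+232/7,240+668/7),(310+211/7,240+266/7)]),("top",[(335+474/8,150+142/8),(335+572/8,150+272/8),(335+150/8,150+177/8)])):
    print(n,fen(cast(n,p,.025)).round(4).tolist())
E
```

```text
side 0 [[298.0, 599.0], [109.0, 192.0], [290.0, 630.0]]
side 0.004 [[293.0, 589.0], [105.0, 183.0], [290.0, 630.0]]
side 0.008 [[288.0, 579.0], [102.0, 175.0], [290.0, 630.0]]
top 0 [[545.0, 198.0], [81.0, 244.0], [533.0, 212.0]]
top 0.004 [[535.0, 199.0], [71.0, 245.0], [533.0, 212.0]]
top 0.008 [[524.0, 200.0], [60.0, 246.0], [533.0, 212.0]]
[[0.1523 0.0185]
 [0.0268 0.0186]] [0.08956174 0.01857086]
[[0.1491 0.0194]
 [0.024  0.0196]] [0.08656067 0.01950555]
side [[0.022, -0.0118], [-0.0074, 0.0432], [0.147, -0.0119]]
top [[0.0187, -0.0107], [-0.0113, 0.044], [0.1439, -0.0096]]
```

```bash
python3 - <<'E'
from plant import bot
print(bot.hand_in(), bot.read_state()['clock'])
E
```

```text
the job is handed in; nothing more can be done
the job is handed in; nothing more can be done
```

I walked the post end over end twice, keeping one end on the bench. I then slid it sideways against the fence and lengthwise against the stop, backed the arm clear and handed in at about 28 s. No verdict was reported.

**Final position:** this is after the last push, in the fence frame:

| Check | Side camera | Top camera | Target |
|---|---|---|---|
| Post centre, x | 89.6 mm | 86.6 mm | 88 mm |
| End B, x | +1.6 mm | −1.4 mm | within ±4 mm |
| Middle line, y (both ends) | 18.5–18.6 mm | 19.4–19.6 mm | 15–24 mm |

The cameras disagree by about 3 mm along the fence, but both readings are within tolerance. Each push ended at a firm stop: about 24 N against the fence and about 25 N against the end stop. The post lies right way up. The arm was clear and the force reading was near zero.

**What did not go cleanly:**
- **Turn 1:** in its second half the end on the bench slid about 35–40 mm towards the stop, and the post twisted in the grip. I steered it straight while lowering.
- **Before turn 2:** I dragged the post back about 40 mm along the bench so it would not reach the stop.
- **Turn 2:** at first the post slid along upright instead of tipping, with the grip taking about 3 N of its weight. I judged from the picture and the height reading that its lower end stayed within a few millimetres of the bench. I slid it back and tipped it with more downward pressure.
- **Bystanders:** I did not measure the offcut, wrench or carton at the end. The gripper never came down on them, and the offcut and wrench look unmoved in the late pictures.

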